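# Pull the draught-screen vent shut with the hook pole

### The job

Close the open vent in the draught screen before the next measurement: take the hook pole from its rest, put its hook down through the ring eye of the vent and pull the vent shut until the spring catch has snapped behind it, never loading the vent with more than 25 N. Then unhook and lay the pole back in both notches of its rest. Work the vent only with the pole and leave everything else on the bench alone.

Things in the scene. Friction and masses are not known exactly. Their poses are not given: they have to be found in the camera images.
- screen: fixed draught screen of 30 mm aluminium profile on the far side of the bench: two posts, 300 mm over all, 314 mm high, a low grey panel, and above it between the posts the hinged vent, with a spring catch on the left post. Origin on the bench midway between the posts; x is square to the screen, away from the robot; z up. Its feet reach 85 mm either side along x
- vent (a joint): vent angle, rad. The vent is a bottom-hung panel 200 wide, 150 high, 12 mm thick. 0 = upright; positive = leaning away from the robot. Found open at 0.55 to 0.95. Friction hinges hold it where it is left; moving it takes 1 to 4 N at the eye. Caught shut it stands anywhere from -0.08 to 0.07, as its catch happens to be set (differs each time; must be felt)
- vent_hinge (a point): point on the vent's hinge axis, midway between the posts, 155 mm up; axes as the screen's, the hinge axis is y. The catch: somewhere from 0.25 to 0.09 rad its bevelled bolt begins to resist; about 7 to 12 N of pull at the eye pushes past it in 21 mm, then it snaps and a stiff buffer stops the vent 2 mm on. Short of that it springs back. 14 to 18 N surely shuts it; over 25 N is too much
- eye (a point): centre of the steel ring eye on the robot's side of the vent: 28 mm inside, 40 mm outside, of 6 mm bar. It turns with the vent: 130 mm up from the hinge axis and 34 mm towards the robot, in the vent's own frame. z = axis of the hole: upright when the vent is upright, leaning away from the robot with it; x points into the vent, whose panel is 8 mm beyond the ring
- pole: hook pole 350 mm long, 0.24 kg: 14 mm aluminium tube with a black grip 100 long, 24 wide, 26 mm tall about its balance point. Origin at the grip's centre on the tube's axis; x along the pole towards the hook, z up. The tube ends 206 mm behind. The hook is a straight steel finger 7 mm thick, 142 mm ahead of the origin, pointing down (-z); its round tip is 45 mm below the axis
- pole_grip (a point): centre of the pole's grip, same point and axes as the pole's origin
- pole_hook (a point): middle of the hook finger: 142 mm ahead of the grip's centre, 24 mm below the tube's axis, 21 mm above the finger's tip. The finger is in the eye when this point is within 20 mm of the eye's centre
- rest_seat (a point): where the grip's centre lies when the pole is in its rest, 75 mm up; x along the pole to the hook end. The rest: a fixed base 220 x 60 mm with two upright notched blocks 85 mm ahead of and behind this point, 12 mm thick along the pole; notches 17 mm wide at the bottom, 29 mm at the top, 23 mm deep. At the start the pole lies in both, hook hanging down
- stage: measuring stage, a steel plate 240 x 320 mm, 52 mm high with a glass insert, between the robot and the screen, with gauges on it; fixed; origin under its centre. A black drive housing with a handwheel, 40 mm high, reaches 370 mm to the left of the origin
- ring_gauge: plain steel ring gauge, 70 mm outside, 20 mm tall, lying on the measuring stage; origin at the centre of its underside
- v_block: steel V-block 50 x 45 x 42 mm on the measuring stage; origin at the centre of its underside
- plug_gauge: standing steel plug gauge, 30 mm across, 77 mm tall, on the measuring stage; origin at the centre of its underside
- gauge_block: steel gauge block 35 x 15 x 40 mm on the measuring stage; origin at the centre of its underside
- loupe: black magnifying loupe, 42 mm across, 39 mm tall, standing between the measuring stage and the pole rest; origin at the centre of its underside
- cleaner_bottle: white cleaner bottle, 52 mm across, 130 mm tall, at the back right of the bench; origin at the centre of its underside
- screwdriver: black-handled screwdriver 190 mm long, lying right of the pole rest; origin under its middle
- angle_block: granite block 40 x 100 x 100 mm with a dark bore, standing left of the screen; origin at the centre of its underside
Things that resemble listed ones, but are neither listed nor needed, are in the scene too. Of the things that look like the part that bears rest_seat, the larger one is meant.

How it is judged:
On the way, in this order (a step that is already met when the one before it is completed fails the run):
1. the pole's hook finger is through the ring eye of the vent (distance between pole_hook and eye below 0.02 m and value of joint vent above 0.3 rad), for 0.2 s.
2. the vent is pulled shut, the catch snapped, with the hook still in the eye (distance between pole_hook and eye below 0.02 m and value of joint vent below 0.085 rad), for 0.2 s.
At the end, for the whole second after the job is handed in: the vent stands shut behind its catch (angle under 0.085 rad) and still, and the pole lies at rest in both notches of its rest, hook end the same way: grip centre within 35 mm along, 10 mm across and 6 mm in height of the rest's seat, pole within 0.12 rad of the rest's line (value of joint vent below 0.085 rad and velocity of joint vent below 0.05 rad/s and x of pole_grip in the frame of rest_seat between -0.035 and 0.035 m and y of pole_grip in the frame of rest_seat between -0.01 and 0.01 m and z of pole_grip in the frame of rest_seat between -0.006 and 0.006 m and angle between the x axis of pole_grip and the x axis of rest_seat, either way round below 0.12 rad and linear speed of pole below 0.02 m/s and x of pole_hook in the frame of rest_seat above 0.1 m); the robot touches nothing.
It fails at once if the pole loads the vent or the screen with more than 25 N (contact force between pole and screen above 25 N).
It fails at once if the fingers or the arm touch the vent or the screen (contact force between any of the fingers, the arm and screen above 1 N).
It fails at once if something else on the bench is moved by more than 15 mm (distance of any of ring_gauge, v_block, plug_gauge, gauge_block, loupe, cleaner_bottle, screwdriver, angle_block from where it was at the start of the episode above 0.015 m).
It also fails if it takes over 58 s, if anything falls off the work surface, if the arm or the gripper's body presses on something with over 40 N, if the wrist force passes 120 N, or if a joint passes its speed limit or range.

### The arm

A 7-joint arm with a two-finger parallel gripper is mounted at the origin on the work surface. World frame = base frame: x ahead of the robot, y to its left, z up, the work surface at z = 0. Lengths are in m, angles in rad, forces in N, time in s.
With the tool pointing down it reaches from about 0.425 to 0.925 m from the base axis. Payload 6.8 kg.
Tool frame: the origin (TCP) lies between the finger pads; the fingertips stand 22 mm ahead of it and the grasp point (between the pads) lies 3 mm ahead of it (bot.tip_reach is the distance from the TCP to the fingertips, in m); z points along the fingers, x is the direction in which the jaws open and shut, and the axes are right-handed (so a half turn about z gives the same grasp; the last joint's range is limited). The gripper opens to 85 mm and grips with 20 to 120 N. Pads are 22 mm wide; open, the fingers measure 114 mm over their backs; the gripper's body (76 mm by 85 mm) begins 54 mm behind the grasp point. The pads swing forward as they close: fully open they stand 13 mm farther back than shut.
Start: joints at [-1.222, 0.477, 0.022, 1.555, -0.011, 1.109, -0.083], TCP at [0.298, 0.606, 0.253] pointing down, gripper open.
Joint ranges: [-2.96, 2.96], [-0.34, 2.1], [-1.41, 1.46], [0.24, 2.44], [-1.37, 4.51], [0.17, 1.92], [-2.96, 2.96]. Speed limits (rad/s): [2.39, 2.39, 3.14, 3.14, 3.14, 3.14, 3.14].

### API

Orientations are given as a unit quaternion [w, x, y, z].
In Python, from station import bot gives the robot as it stands.
- The arm moves only by the tool step_arm, never from a script. Its argument "targets" is a list of rows, each a list of 5 numbers: the shift along the tool's x, y, z in mm, then the turn about the tool's z in degrees, then the closure, from 0 (fully open) to 1 (shut). In form: [[dx, dy, dz, spin, jaw], ...]. A call has 1 to 20 rows; each row is the pose to reach, as a shift and turn from the pose commanded when the call began, along the tool's axes at that moment; what a row does not reach only later rows make up. A row lasts 1/12 s, in which the tool goes at most 41.7 mm and 7.16 degrees, less where a joint would pass 70% of its speed; a pose out of reach is approached as far as the arm can. A call with a gripper value outside its range is refused whole. The fingers move at their own pace and stop on an object; "newtons" is the grip in N (left out, the last holds). Time passes only in rows, so rows that repeat a pose let the fingers close. It gives the time, the measured TCP pose, the force and the opening at its end, in the units of the state.
- bot.get_obs(): the state, without advancing time (a new reading comes with each control period).
- bot.read_camera(name): name is "scene" or "side" or "wrist"; returns a dict with "frame" (384x512x3 uint8, red, green, blue), "z_map" (384x512 float32, m along the optical axis (not along the pixel's ray), 0 where there is no reading), "fov_y" (degrees; the focal length in pixels is half the picture's height over the tangent of half this angle, whatever the lens; pixels are square), "cx", "cy" (the principal point, pixels), "R" (3x3) and "t" (3): a world point X has camera coordinates R X + t. Camera axes: x right, y down, z forward; pixel columns grow to the right and rows downward; lengths in m; the calibration is good to about 2 mm. A picture is of the moment at which its call begins.
- bot.hand_in(): hands the job in, once; it reports no verdict.
The state is a dict: "t": time; "q": joint angles; "joint_vel": joint speeds; "joint_torque": joint torques, N m; "eef_pos": TCP position; "tool_rot": TCP orientation; "contact_force": force on the tool from outside, world axes, zero at the start; "torque": the same for the moment, N m; "gripper_width": opening from 0.0 (shut) to 1.0 (fully open).
Only numpy, scipy, OpenCV 4.12 (cv2) and the standard library are available. Lean on these libraries where they do the work, as an engineer would, in place of code of your own. Each camera call takes 0.05 s, during which the arm holds its last target.

## Working session

There is one attempt and no reset: what is moved stays moved. The work goes in short steps, Python scripts to look and compute and a tool call to move; the robot and the scene stay as the last step left them, time stands still between calls to the robot, and variables do not carry over. Pictures are saved under pics/ and viewed, and the job is handed in when it is done.

Besides the shell and the picture viewer there is one more tool, called after "Call:" as name(argument=value, ...) on one line, values as JSON. step_arm: Moves the arm, as the interface text tells. Its arguments: {"type":"object","properties":{"targets":{"type":"array"},"newtons":{"type":"number"}},"required":["targets"]}

```bash
ls; mkdir -p pics; cat > h.py <<'E'
import numpy as np, cv2, pickle
from station import bot
def grab(n):
    c=bot.read_camera(n); pickle.dump(c,open(f'{n}.pkl','wb')); return c
def load(n): return pickle.load(open(f'{n}.pkl','rb'))
def f(c): return c['frame'].shape[0]/2/np.tan(np.radians(c['fov_y'])/2)
def px(c,u,v,d=None):
    if d is None: d=c['z_map'][int(round(v)),int(round(u))]
    F=f(c); p=np.array([(u-c['cx'])/F*d,(v-c['cy'])/F*d,d]); return c['R'].T@(p-c['t'])
def pxz(c,u,v,z):
    F=f(c); r=c['R'].T@np.array([(u-c['cx'])/F,(v-c['cy'])/F,1]); o=-c['R'].T@c['t']; return o+r*(z-o[2])/r[2]
def proj(c,X):
    p=c['R']@np.array(X)+c['t']; return p[:2]/p[2]*f(c)+np.array([c['cx'],c['cy']])
def save(c,name,roi=None,s=1):
    im=c['frame'][:,:,::-1]
    if roi: u0,v0,u1,v1=roi; im=im[v0:v1,u0:u1]
    im=cv2.resize(im,None,fx=s,fy=s,interpolation=cv2.INTER_CUBIC); cv2.imwrite(f'pics/{name}.png',im)
E
python3 - <<'E'
from h import *
np.set_printoptions(precision=3,suppress=True)
for n in ['scene','side','wrist']:
    c=grab(n); save(c,n+'0',s=1.5); print(n,c['fov_y'],c['cx'],c['cy'],-c['R'].T@c['t'],c['R'].tolist())
print(bot.get_obs(), bot.tip_reach)
E
```

```text
pics
scene 50.91247989566136 255.53772027924424 189.6291091157064 [0.92  0.677 1.088] [[-0.8395471719152954, 0.5430326460592667, 0.01661599960581228], [0.3803614087529888, 0.6093399269064314, -0.6957226834084878], [-0.38792492168004755, -0.5777719262750104, -0.718118274623333]]
side 49.49453724366231 254.22695514232532 193.67679359365542 [ 0.162 -1.224  1.115] [[0.9798630470901032, -0.19878549738376095, 0.018781240033313346], [-0.10903990594153334, -0.6115262794214616, -0.7836746190155746], [0.16726837076853387, 0.7658458954690792, -0.6208875554668535]]
wrist 58.06697794687438 257.62479305080575 197.78331943749646 [0.222 0.643 0.373] [[0.4424748174670162, 0.896777144892011, -0.0026054379414154247], [0.8473508596992395, -0.417132838237164, 0.32862853776136197], [0.29361974810031677, -0.1476175723399622, -0.9444556611413613]]
{'t': 0.15, 'q': array([-1.222,  0.478,  0.022,  1.556, -0.011,  1.109, -0.083]), 'joint_vel': array([-0.002, -0.001,  0.001, -0.003, -0.001, -0.001, -0.   ]), 'joint_torque': array([  0.003, -59.692,   1.61 , -28.149,   0.013,   0.006,  -0.   ]), 'eef_pos': array([0.298, 0.605, 0.253]), 'tool_rot': array([ 0.   ,  0.849,  0.529, -0.001]), 'contact_force': array([0.549, 0.081, 0.391]), 'torque': array([-0.023, -0.016,  0.006]), 'gripper_width': 1.0003106749301216} 0.022
```

View pics/scene0.png

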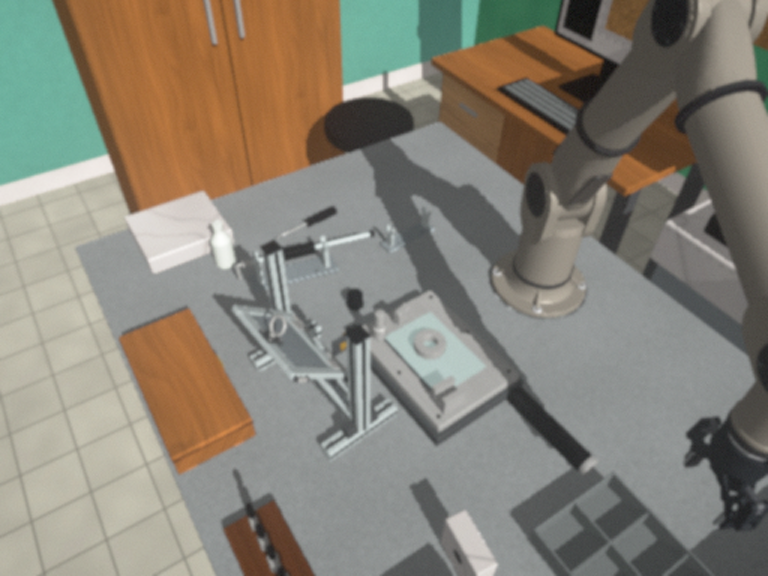

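View pics/side0.png

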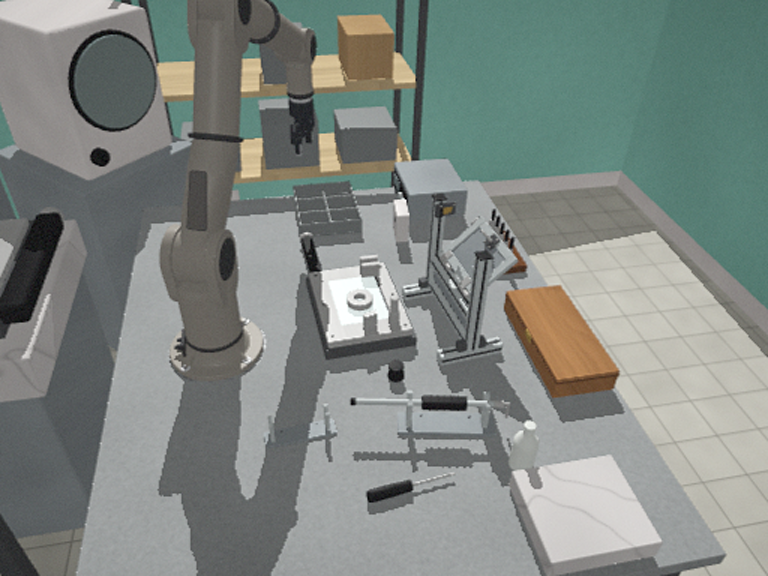

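View pics/wrist0.png

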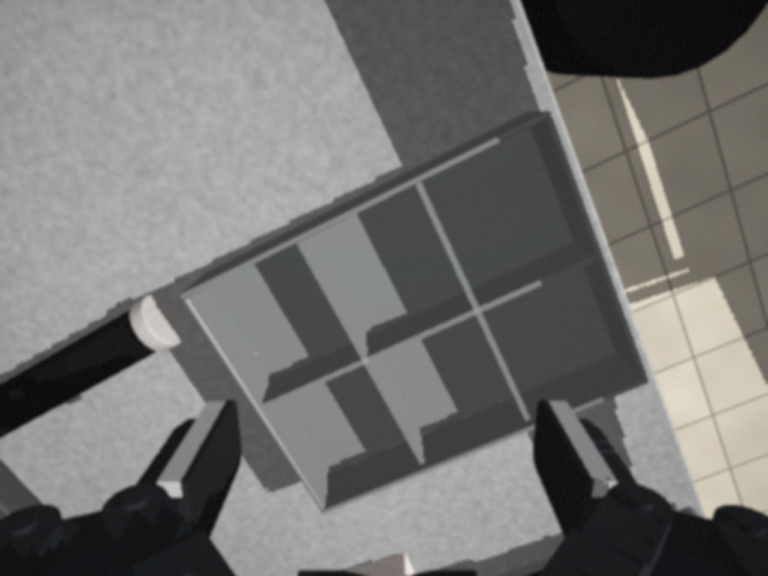

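The scene view shows the pole at (265-375, 235-265) and the vent leaning away. The side view shows the pole in the larger rest at (350-510, 405), its hook end on the right, and the smaller look-alike rest at (300, 430). I'll enlarge these next.

```bash
python3 - <<'E'
from h import *
c=load('side'); save(c,'side_pole',(225,245,355,320),6); save(c,'side_vent',(260,120,350,245),5)
c=load('scene'); save(c,'scene_pole',(145,130,265,200),6); save(c,'scene_vent',(145,150,275,310),4)
E
```

```text
(no output)
```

View pics/side_pole.png

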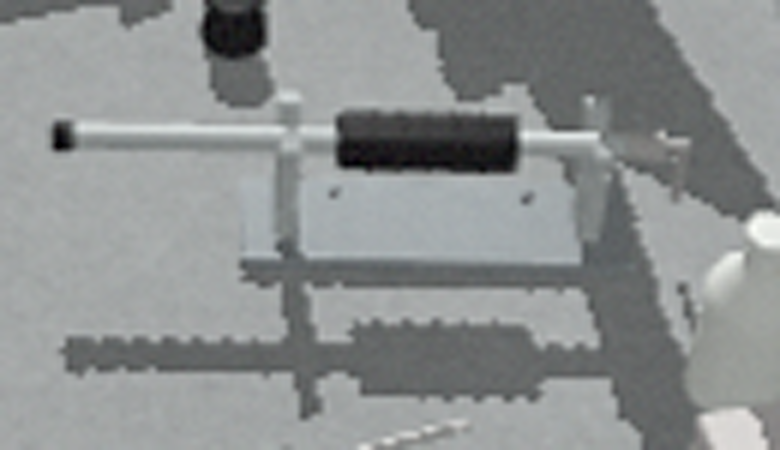

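View pics/side_vent.png

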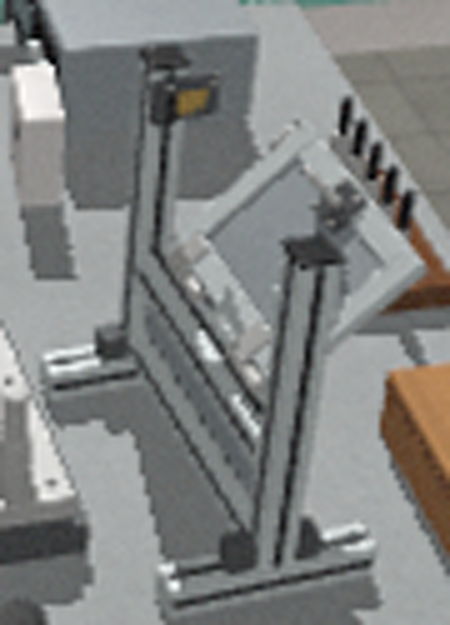

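View pics/scene_pole.png

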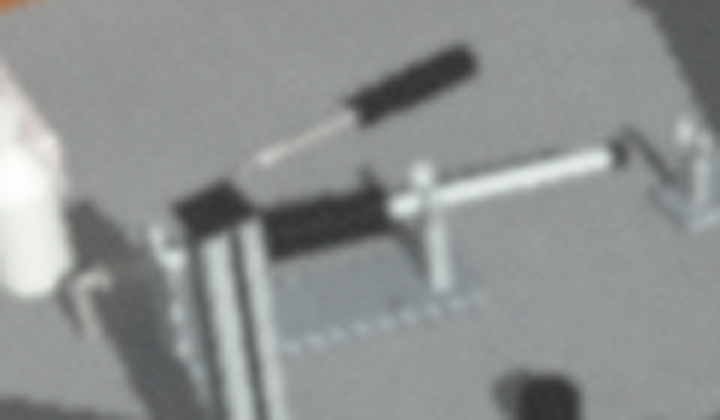

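View pics/scene_vent.png

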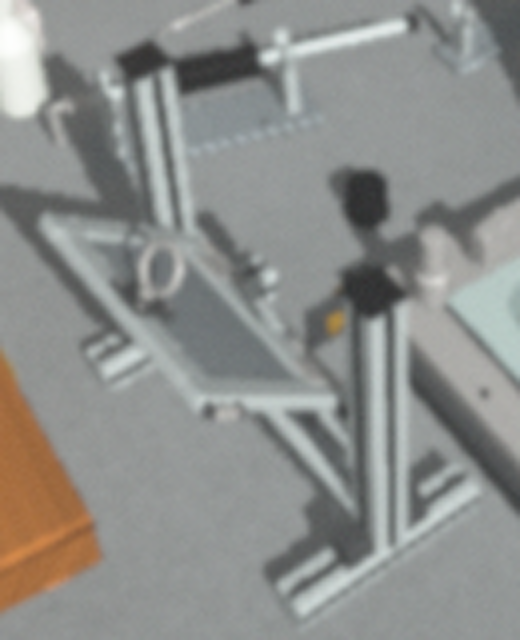

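```bash
python3 - <<'E'
from h import *
np.set_printoptions(precision=4,suppress=True)
s=load('side'); c=load('scene')
S=lambda u,v:(225+u/6,245+v/6)
print('side pole tail',pxz(s,*S(63,136),.075),px(s,*S(63,136)))
print('grip L',pxz(s,*S(337,143),.075),'R',pxz(s,*S(518,142),.075),'C',px(s,*S(428,142)))
print('hooktop',pxz(s,*S(685,148),.075),px(s,*S(685,148)))
C=lambda u,v:(145+u/6,130+v/6)
print('scene tail',pxz(c,*C(620,152),.075),'gripR',pxz(c,*C(388,212),.075),'hook top',pxz(c,*C(90,280),.075))
S=lambda u,v:(260+u/5,120+v/5); C=lambda u,v:(145+u/4,150+v/4)
print('posts side',pxz(s,*S(163,57),.314),pxz(s,*S(312,250),.314))
print('posts scene',pxz(c,*C(375,290),.314),pxz(c,*C(142,62),.314))
print('feet side',px(s,*S(370,550)),px(s,*S(172,595)), 'fL',px(s,*S(48,365)))
print('feet scene',px(c,*C(475,485)),px(c,*C(290,605)))
# ring points by depth in scene around
for v in range(208,226,2):
    print(v,[ '%.3f'%c['z_map'][v,u] for u in range(176,196,2)])
print('ring', [px(c,*C(*p)) for p in [(160,240),(160,300),(145,270),(183,268)]])
# panel plane
pts=[px(c,*C(*p)) for p in [(55,220),(180,235),(205,400),(330,398),(210,330),(260,340),(190,320),(130,300)]]
print(np.array(pts))
E
```

```text
side pole tail [ 0.3036 -0.3134  0.075 ] [ 0.3029 -0.3179  0.0801]
grip L [ 0.45   -0.3457  0.075 ] R [ 0.5479 -0.3632  0.075 ] C [ 0.4968 -0.3604  0.0825]
hooktop [ 0.6368 -0.3841  0.075 ] [ 0.6362 -0.3852  0.0764]
scene tail [ 0.2973 -0.3049  0.075 ] gripR [ 0.4489 -0.3328  0.075 ] hook top [ 0.6285 -0.3737  0.075 ]
posts side [0.5987 0.115  0.314 ] [ 0.6282 -0.1506  0.314 ]
posts scene [0.5986 0.1277 0.314 ] [ 0.6301 -0.1372  0.314 ]
feet side [ 0.7112 -0.1511  0.0244] [ 0.5495 -0.1686  0.0221] fL [0.5177 0.1041 0.0328]
feet scene [0.5151 0.1301 0.0285] [0.6839 0.1434 0.0301]
208 ['1.156', '1.169', '1.174', '1.182', '1.188', '1.202', '1.204', '1.212', '1.225', '1.258']
210 ['1.157', '1.166', '1.169', '1.178', '1.071', '1.069', '1.191', '1.201', '1.211', '1.252']
212 ['1.145', '1.155', '1.162', '1.076', '1.181', '1.179', '1.062', '1.200', '0.000', '1.207']
214 ['1.130', '1.143', '1.078', '1.084', '1.163', '1.172', '1.058', '1.060', '1.186', '1.192']
216 ['1.125', '1.127', '1.076', '1.145', '1.153', '1.159', '1.167', '1.059', '1.181', '1.188']
218 ['1.109', '1.117', '1.077', '1.132', '1.141', '1.151', '1.059', '1.059', '1.172', '1.177']
220 ['1.080', '1.086', '1.078', '1.074', '1.127', '1.134', '1.060', '1.150', '1.160', '1.170']
222 ['1.068', '1.076', '1.071', '1.068', '1.067', '1.060', '1.065', '1.137', '1.145', '1.156']
224 ['1.061', '1.062', '1.070', '1.073', '1.083', '1.112', '1.119', '1.128', '1.133', '1.142']
ring [array([ 0.6834, -0.0069,  0.2821]), array([0.6946, 0.0057, 0.2399]), array([ 0.6972, -0.0066,  0.2603]), array([ 0.6528, -0.0558,  0.1851])]
[[ 0.7286 -0.0846  0.2551]
 [ 0.6381 -0.0917  0.178 ]
 [ 0.7093  0.1026  0.2512]
 [ 0.6152  0.0914  0.1701]
 [ 0.6677  0.0197  0.2041]
 [ 0.6352  0.0284  0.18  ]
 [ 0.6782  0.0122  0.2142]
 [ 0.7163  0.0103  0.2589]]
```

```bash
python3 - <<'E'
from h import *
np.set_printoptions(precision=4,suppress=True)
for n in ['side','scene','wrist']:
    c=load(n); F=f(c); z=c['z_map']; v,u=np.mgrid[0:384,0:512]
    P=np.stack([(u-c['cx'])/F*z,(v-c['cy'])/F*z,z],-1)-c['t']; W=P@c['R']
    ok=(z>0)&(abs(W[...,2])<.02)&(W[...,0]>0)&(W[...,0]<1)&(abs(W[...,1])<.7)
    A=W[ok]; 
    M=np.c_[A[:,:2],np.ones(len(A))]; s,*_=np.linalg.lstsq(M,A[:,2],rcond=None)
    r=A[:,2]-M@s; k=abs(r)<.006; s,*_=np.linalg.lstsq(M[k],A[k,2],rcond=None); print(n,len(A),s,np.std(r[k]))
    np.save(n+'W.npy',W)
    print('proj base',proj(c,[0,0,0]),'tcp',proj(c,[.298,.605,.253]),'stage top h')
    # stage: points with z .045-.06
    k=(abs(W[...,2]-.052)<.006)&(W[...,0]>.25)&(W[...,0]<.65)&(abs(W[...,1])<.3)
    print('stage',k.sum(),np.median(W[k],0),np.percentile(W[k],[2,98],axis=0) if k.sum() else 0)
    # post tops
    k=(W[...,2]>.300)&(W[...,2]<.33)&(W[...,0]>.5)&(W[...,0]<.75)&(abs(W[...,1])<.25)
    B=W[k]
    for sg in [1,-1]:
        b=B[(B[:,1]*sg>0.1)]; print('post',len(b),b.mean(0) if len(b) else 0, b[:,2].max() if len(b) else 0)
for n in ['side','scene']:
    c=load(n); save(c,n+'_base',(60,180,200,270) if n=='side' else (300,100,430,230),4)
E
```

```text
side 45370 [ 0.0003  0.0002 -0.0015] 0.0023420797932813446
proj base [144.3824 230.8459] tcp [201.8772  96.352 ] stage top h
stage 2227 [0.3706 0.0389 0.0509] [[ 0.2733 -0.1394  0.0465]
 [ 0.6129  0.2042  0.0571]]
post 72 [0.6028 0.1167 0.3082] 0.31454976227492365
post 83 [ 0.6287 -0.149   0.3097] 0.31642966850804405
scene 58314 [-0.0006  0.0002  0.0009] 0.002299823502030551
proj base [357.4675 188.1205] tcp [469.9221 326.875 ] stage top h
stage 4298 [0.3773 0.0966 0.0526] [[ 0.2717 -0.0698  0.0477]
 [ 0.6194  0.2175  0.057 ]]
post 201 [0.6036 0.1273 0.3114] 0.31760201131072296
post 134 [ 0.6296 -0.1384  0.3117] 0.31712102966618255
wrist 107708 [ 0.0038  0.0052 -0.0029] 0.0017637627407297895
proj base [-352.3411  159.7026] tcp [257.944  298.7661] stage top h
stage 0 [nan nan nan] 0
post 0 0 0
post 0 0 0
  return _methods._mean(a, axis=axis, dtype=dtype,
  ret = um.true_divide(
```

View pics/side_base.png

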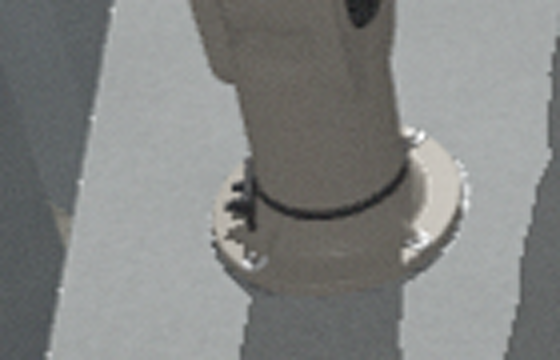

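View pics/scene_base.png

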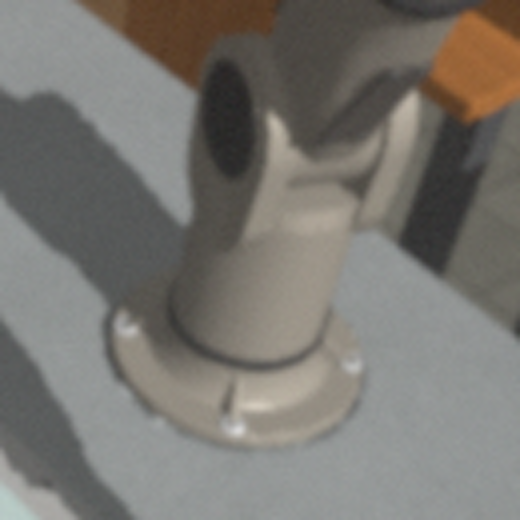

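```bash
python3 - <<'E'
from h import *
from scipy.optimize import least_squares
np.set_printoptions(precision=4,suppress=True)
for n in ['side','scene']:
    W=np.load(n+'W.npy')
    for z0,z1 in [(.04,.08),(.08,.13)]:
        k=(W[...,2]>z0)&(W[...,2]<z1)&(np.hypot(W[...,0],W[...,1])<.13)
        A=W[k]
        r=least_squares(lambda p:np.hypot(A[:,0]-p[0],A[:,1]-p[1])-p[2],[0,0,.06],loss='soft_l1',f_scale=.003)
        print(n,z0,len(A),r.x,np.std(r.fun))
    k=(W[...,2]>.007)&(W[...,2]<.04)&(np.hypot(W[...,0],W[...,1])<.13)
    print('flange',k.sum(),np.percentile(W[k],[1,99],axis=0),np.median(W[k][:,2]))
    c=load(n)
    # ring gauge/plug
    k=(W[...,2]>.066)&(W[...,2]<.078)&(W[...,0]>.3)&(W[...,0]<.5)&(W[...,1]>-.05)&(W[...,1]<.12)
    print('ring g',k.sum(),W[k].mean(0),np.percentile(W[k],[2,98],axis=0))
    k=(W[...,2]>.118)&(W[...,2]<.14)&(W[...,0]>.3)&(W[...,0]<.55)&(W[...,1]>-.2)&(W[...,1]<.12)
    print('plug top',k.sum(),W[k].mean(0))
    k=(W[...,2]>.025)&(W[...,2]<.05)&(W[...,0]>.3)&(W[...,0]<.6)&(W[...,1]<-.16)&(W[...,1]>-.28)
    print('loupe',k.sum(),W[k].mean(0),np.percentile(W[k],[2,98],axis=0))
    # compute per-camera edge of the bench?
E
```

```text
side 0.04 355 [-0.0005  0.0034  0.0733] 0.0031343354728762276
side 0.08 400 [ 0.0008 -0.0006  0.0683] 0.002133750938636476
flange 1157 [[-0.1096 -0.116   0.0073]
 [ 0.1125  0.0717  0.0388]] 0.013190895586534777
ring g 156 [0.3898 0.03   0.0706] [[ 0.35   -0.0474  0.0663]
 [ 0.4623  0.0797  0.077 ]]
plug top 24 [ 0.4553 -0.0377  0.1244]
loupe 111 [ 0.4672 -0.1803  0.0339] [[ 0.4119 -0.2013  0.0254]
 [ 0.596  -0.1607  0.0415]]
scene 0.04 346 [-0.0018  0.001   0.07  ] 0.002946082971936035
scene 0.08 403 [-0.0016  0.0005  0.0685] 0.0018684778537349247
flange 1249 [[-0.1037 -0.1073  0.0079]
 [ 0.1139  0.1152  0.0386]] 0.01508688555306999
ring g 310 [0.387  0.0418 0.0719] [[ 0.3469 -0.0377  0.0665]
 [ 0.4657  0.0859  0.0774]]
plug top 40 [ 0.4547 -0.0285  0.1268]
loupe 93 [ 0.4396 -0.1751  0.0366] [[ 0.4109 -0.1969  0.0273]
 [ 0.5621 -0.1607  0.0429]]
```

```bash
cat >> h.py <<'E'
from scipy.spatial.transform import Rotation as Rn
def pose():
    o=bot.get_obs(); q=o['tool_rot']; return o, Rn.from_quat([q[1],q[2],q[3],q[0]]).as_matrix()
def conv(target,yaw=None):
    o,R=pose(); d=R.T@(np.array(target)-o['eef_pos'])*1000
    y0=np.degrees(np.arctan2(R[1,0],R[0,0]))
    sp=0 if yaw is None else -((yaw-y0+180)%360-180)
    return np.round(d,1),round(sp,2),y0
E
python3 - <<'E'
from h import *
print(conv([.48,.10,.45],-84)); print(conv([.57,0,.45],-84))
E
```

```text
(array([-373.4,  386.7, -196.9]), np.float64(147.83), np.float64(63.828917206903355))
(array([-423.5,  511.6, -196.8]), np.float64(147.83), np.float64(63.828917206903355))
```

Call:
step_arm(targets=[[-60, 60, -120, 25, 0], [-423, 511, -197, 147.8, 0], [-423, 511, -197, 147.8, 0], [-423, 511, -197, 147.8, 0], [-423, 511, -197, 147.8, 0], [-423, 511, -197, 147.8, 0], [-423, 511, -197, 147.8, 0], [-423, 511, -197, 147.8, 0], [-423, 511, -197, 147.8, 0], [-423, 511, -197, 147.8, 0], [-423, 511, -197, 147.8, 0], [-423, 511, -197, 147.8, 0], [-423, 511, -197, 147.8, 0], [-423, 511, -197, 147.8, 0], [-423, 511, -197, 147.8, 0], [-423, 511, -197, 147.8, 0], [-423, 511, -197, 147.8, 0], [-423, 511, -197, 147.8, 0], [-423, 511, -197, 147.8, 0], [-423, 511, -197, 147.8, 0]])

```text
t: 1.82
eef_pos: [0.5698, -0.0002, 0.4501]
tool_rot: [0.0, 0.767, -0.642, -0.0]
contact_force: [-0.9, 1.0, -0.3]
gripper_width: 1.003
```

```bash
python3 - <<'E'
from h import *
c=grab('wrist'); save(c,'wrist1',s=1.5); print(-c['R'].T@c['t'])
E
```

```text
[0.65311537 0.01475151 0.57051978]
```

View pics/wrist1.png

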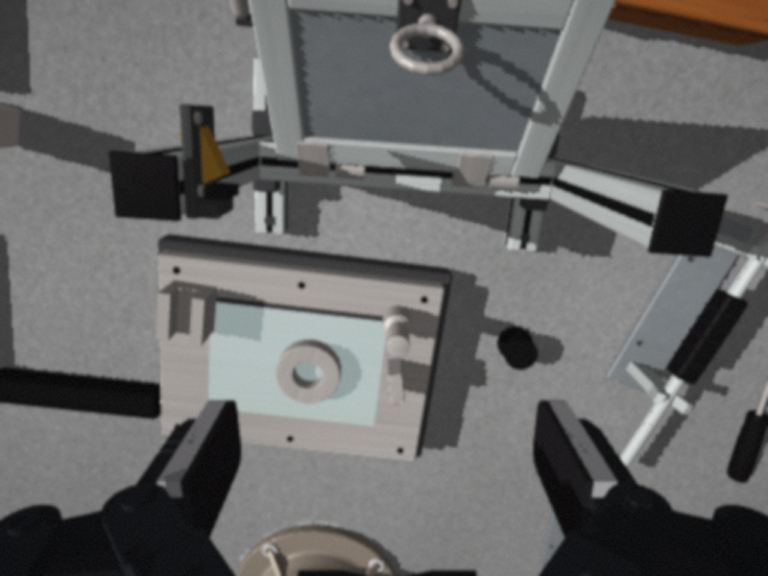

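The wrist view shows the ring eye at (426,48), the left and right post caps at (146,186) and (688,224), and the pole grip at (708,337).

```bash
python3 - <<'E'
from h import *
np.set_printoptions(precision=4,suppress=True)
c=load('wrist'); save(c,'w1_ring',(230,0,350,80),6); save(c,'w1_pole',(400,150,512,320),4)
q=lambda u,v:(u/1.5,v/1.5)
L=[pxz(c,*q(*p),.314) for p in [(111,151),(181,154),(178,220),(115,216)]]
R=[pxz(c,*q(*p),.314) for p in [(664,190),(725,196),(717,256),(650,249)]]
print('L',np.mean(L,0),'R',np.mean(R,0)); L=np.mean(L,0);R=np.mean(R,0); d=L-R; print(np.linalg.norm(d),np.degrees(np.arctan2(-d[0],d[1])),(L+R)/2)
print('depth posts',px(c,*q(146,186)),px(c,*q(688,224)))
print('ring gauge c',px(c,*q(308,350)),pxz(c,*q(308,371),.072))
print('grip',pxz(c,*q(708,337),.075),px(c,*q(708,337)),'plug',px(c,*q(396,320)))
F=f(c);z=c['z_map'];v,u=np.mgrid[0:384,0:512]
W=(np.stack([(u-c['cx'])/F*z,(v-c['cy'])/F*z,z],-1)-c['t'])@c['R']
np.save('wristW1.npy',W)
k=(u>250)&(u<320)&(v>5)&(v<55)&(W[...,2]>.255); A=W[k]; print(len(A),A.mean(0),A.min(0),A.max(0))
E
```

```text
L [0.6012 0.124  0.314 ] R [ 0.6298 -0.1431  0.314 ]
0.2686243876926202 6.0941087966797705 [ 0.6155 -0.0095  0.314 ]
depth posts [0.6013 0.1239 0.3146] [ 0.6293 -0.143   0.3135]
ring gauge c [0.4096 0.0551 0.0722] [0.385 0.052 0.072]
grip [ 0.4979 -0.3529  0.075 ] [ 0.5017 -0.344   0.087 ] plug [ 0.4643 -0.029   0.0853]
866 [ 0.6894 -0.0001  0.2754] [ 0.6531 -0.0202  0.255 ] [0.7068 0.019  0.5705]
```

View pics/w1_ring.png

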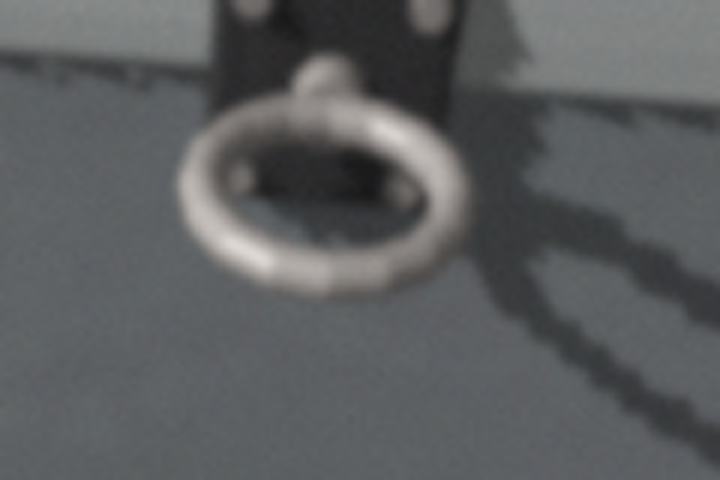

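View pics/w1_pole.png

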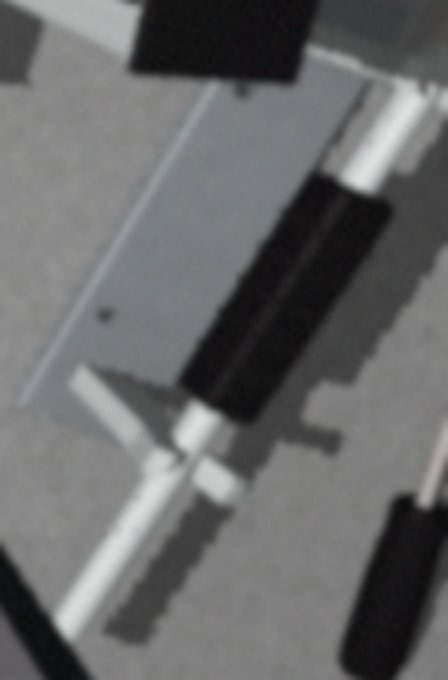

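```bash
python3 - <<'E'
from h import *
from scipy.optimize import brentq
np.set_printoptions(precision=4,suppress=True)
c=load('wrist'); W=np.load('wristW1.npy'); v,u=np.mgrid[0:384,0:512]
yaw=np.radians(6.1); X=np.array([np.cos(yaw),np.sin(yaw),0]); O=np.array([.6155,-.0095,0])
eye=lambda th: O+X*(.130*np.sin(th)-.034*np.cos(th))+np.array([0,0,.155+.130*np.cos(th)+.034*np.sin(th)])
for th in np.arange(.5,1,.05): print(round(th,2),eye(th),proj(c,eye(th)))
print('seen',(230+325/6,194/6))
k=(u>255)&(u<313)&(v>10)&(v<52)&(W[...,2]>.245)&(W[...,2]<.32)
A=W[k]
# ring points: remove panel/bracket: local coords
for th in [.6,.65,.7,.75,.8,.85]:
    e=eye(th); zx=X*np.sin(th)+np.array([0,0,np.cos(th)])
    Y=np.array([-X[1],X[0],0]); XX=np.cross(Y,zx)
    L=(A-e)@np.c_[XX,Y,zx]
    r=np.hypot(L[:,0],L[:,1]); m=(r>13)
    m=(r>.012)&(r<.022)&(abs(L[:,2])<.008); print(th,m.sum(),L[m].mean(0),np.polyfit(L[m,0],L[m,2],1))
# panel plane
k=(u>205)&(u<260)&(v>20)&(v<85); P=W[k]; P=P[P[:,2]>.16]; ctr=P.mean(0); n=np.linalg.svd(P-ctr)[2][2]; n*=np.sign(n[2]); print('panel',ctr,n,np.arcsin(abs(n[2])))
E
```

```text
0.5 [ 0.6478 -0.006   0.2854] [282.045   89.4199]
0.55 [ 0.6542 -0.0054  0.2836] [282.6463  80.7343]
0.6 [ 0.6606 -0.0047  0.2815] [283.2088  72.1587]
0.65 [ 0.6668 -0.004   0.2791] [283.7292  63.7464]
0.7 [ 0.6729 -0.0034  0.2763] [284.2042  55.5489]
0.75 [ 0.6789 -0.0027  0.2733] [284.6312  47.6153]
0.8 [ 0.6847 -0.0021  0.27  ] [285.0081  39.9917]
0.85 [ 0.6903 -0.0015  0.2663] [285.3333  32.7201]
0.9 [ 0.6957 -0.0009  0.2624] [285.6057  25.8381]
0.95 [ 0.701  -0.0004  0.2583] [285.8247  19.3786]
seen (284.1666666666667, 32.333333333333336)
0.6 23 [ 0.0168 -0.0012  0.0074] [-0.0797  0.0087]
0.65 54 [0.0124 0.0016 0.007 ] [-0.041   0.0075]
0.7 135 [0.0101 0.0007 0.0067] [0.0846 0.0058]
0.75 214 [0.0065 0.0013 0.0054] [-0.0379  0.0056]
0.8 585 [0.0046 0.0012 0.0031] [-0.0583  0.0034]
0.85 927 [-0.0004  0.0011  0.0017] [0.0032 0.0018]
panel [0.6704 0.0419 0.2108] [-0.9414 -0.0489  0.3336] 0.34010430189385327
```

```bash
python3 - <<'E'
from h import *
np.set_printoptions(precision=4,suppress=True)
c=load('wrist'); q=lambda u,v:(400+u/4,150+v/4)
a=pxz(c,*q(359,191),.08); b=pxz(c,*q(218,401),.08); d=a-b; print('ends',a,b,(a+b)/2,np.linalg.norm(d),np.degrees(np.arctan2(d[1],d[0])))
t=pxz(c,*q(68,632),.078); h=pxz(c,*q(385,140),.078); d=h-t; print(t,h,np.degrees(np.arctan2(d[1],d[0])))
print(conv([.48,-.2,.42],-100)); print(conv([.498,-.352,.25],-100))
E
```

```text
ends [ 0.5459 -0.359   0.08  ] [ 0.4528 -0.3384  0.08  ] [ 0.4993 -0.3487  0.08  ] 0.09540872764517455 -12.469689179134292
[ 0.3366 -0.3164  0.078 ] [ 0.5662 -0.3622  0.078 ] -11.285192853519431
(array([182.3, 122.3,  30. ]), np.float64(19.76), np.float64(-80.24066979533802))
(array([335.1, 130.2, 200. ]), np.float64(19.76), np.float64(-80.24066979533802))
```

Call:
step_arm(targets=[[91, 61, 15, 7, 0], [182, 122, 30, 14, 0], [182, 122, 30, 21, 0], [182, 122, 30, 21, 0], [182, 122, 30, 21, 0], [335, 130, 200, 21, 0], [335, 130, 200, 21, 0], [335, 130, 200, 21, 0], [335, 130, 200, 21, 0], [335, 130, 200, 21, 0], [335, 130, 200, 21, 0], [335, 130, 200, 21, 0], [335, 130, 200, 21, 0]])

```text
t: 2.95
eef_pos: [0.5024, -0.353, 0.2488]
tool_rot: [-0.001, -0.64, 0.768, 0.001]
contact_force: [0.6, 0.6, -0.3]
gripper_width: 0.999
```

```bash
python3 - <<'E'
from h import *
c=grab('wrist'); save(c,'wrist2',s=1.5); print(-c['R'].T@c['t']); o,R=pose(); print(o['eef_pos'],np.degrees(np.arctan2(R[1,0],R[0,0])))
E
```

```text
[ 0.5859815  -0.36834052  0.36895962]
[ 0.50342849 -0.35227409  0.25015328] -100.34513317768061
```

View pics/wrist2.png

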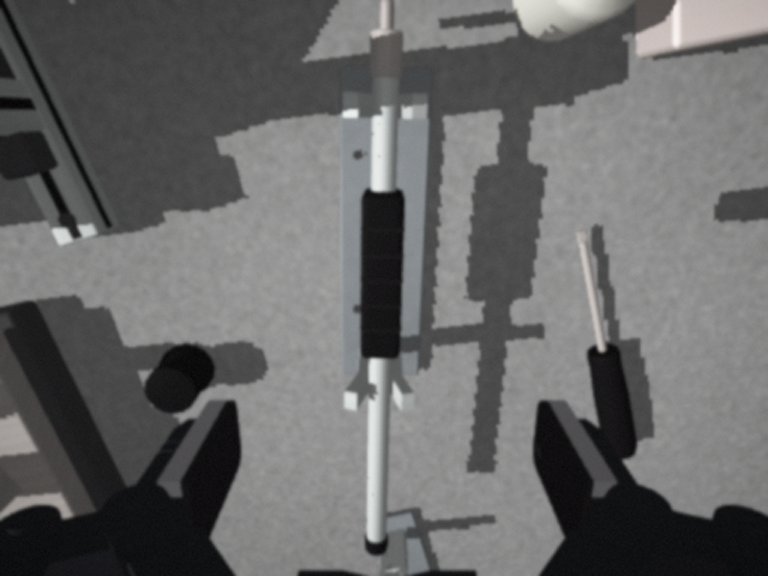

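```bash
python3 - <<'E'
from h import *
np.set_printoptions(precision=4,suppress=True)
c=load('wrist'); q=lambda u,v:(u/1.5,v/1.5)
save(c,'w2_pole',(220,0,300,130),4.5);save(c,'w2_pole2',(220,110,300,250),4)
for z in (.075,.082,.088):
    a=pxz(c,*q(383,190),z); b=pxz(c,*q(380,357),z); d=a-b; print(z,a,b,(a+b)/2,np.linalg.norm(d),np.degrees(np.arctan2(d[1],d[0])))
t=pxz(c,*q(376,547),.075); h=pxz(c,*q(386,50),.075); d=h-t; print(t,h,np.linalg.norm(d),np.degrees(np.arctan2(d[1],d[0])))
g=.206*d/np.linalg.norm(d)+t; print('grip from tail',g)
print('grip top depth',px(c,*q(382,275)),px(c,*q(378,450)))
E
```

```text
0.075 [ 0.5472 -0.3595  0.075 ] [ 0.446  -0.3385  0.075 ] [ 0.4966 -0.349   0.075 ] 0.10333806244562997 -11.677275466514498
0.082 [ 0.5481 -0.3597  0.082 ] [ 0.4493 -0.3393  0.082 ] [ 0.4987 -0.3495  0.082 ] 0.10087729444601207 -11.677275466514482
0.088 [ 0.5489 -0.3599  0.088 ] [ 0.4522 -0.3399  0.088 ] [ 0.5005 -0.3499  0.088 ] 0.09876806473205393 -11.677275466514494
[ 0.2975 -0.3074  0.075 ] [ 0.6169 -0.3741  0.075 ] 0.3262902628500055 -11.79554278506869
grip from tail [ 0.4991 -0.3495  0.075 ]
grip top depth [ 0.5025 -0.3506  0.0887] [ 0.3835 -0.3254  0.0819]
```

View pics/w2_pole.png

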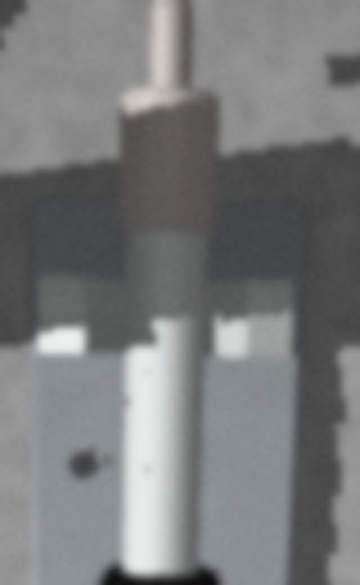

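View pics/w2_pole2.png

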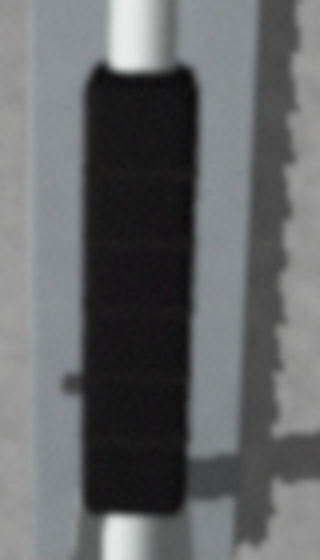

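```bash
python3 - <<'E'
from h import *
print(conv([.4995,-.3495,.078],-101.7))
W=np.load('wristW1.npy')
c=load('wrist');F=f(c)
for p in [(357,155),(357,310),(415,200),(415,300)]: print(px(c,p[0]/1.5,p[1]/1.5))
E
```

```text
(array([ -2. ,   4.2, 172.2]), np.float64(1.35), np.float64(-100.34513317768061))
[ 0.56459925 -0.34476905  0.01148957]
[ 0.45624525 -0.32253177  0.01106438]
[ 0.52767858 -0.3779319   0.00875002]
[ 0.45619601 -0.36588228  0.01117651]
```

Call:
step_arm(targets=[[-2, 4.2, 40, 1.35, 0], [-2, 4.2, 80, 1.35, 0], [-2, 4.2, 120, 1.35, 0], [-2, 4.2, 150, 1.35, 0], [-2, 4.2, 165, 1.35, 0], [-2, 4.2, 172, 1.35, 0], [-2, 4.2, 172, 1.35, 0], [-2, 4.2, 172, 1.35, 0]])

```text
t: 3.67
eef_pos: [0.5011, -0.3502, 0.0803]
tool_rot: [0.001, -0.631, 0.776, -0.001]
contact_force: [0.3, 0.8, -0.2]
gripper_width: 1.0
```

```bash
python3 - <<'E'
from h import *
print(conv([.4995,-.3495,.078],-101.7))
c=grab('wrist'); save(c,'wrist3',s=1.5)
E
```

```text
(array([-0.3,  1.7,  2.3]), np.float64(-0.01), np.float64(-101.70765477284648))
```

View pics/wrist3.png

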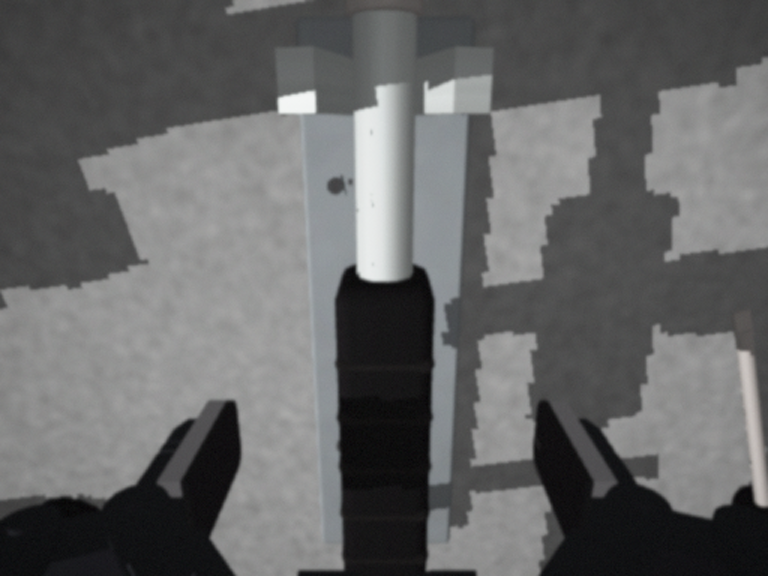

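```bash
python3 - <<'E'
from h import *
c=load('wrist'); o,R=pose(); X=np.array([np.cos(np.radians(-11.7)),np.sin(np.radians(-11.7)),0])
for v,z in ((266,.083),(282,.086)):
    p=pxz(c,385/1.5,v/1.5,z); print(p,(p-o['eef_pos'])@X)
print(px(c,385/1.5,320/1.5),px(c,305/1.5,100/1.5))
E
```

```text
[ 0.55145046 -0.36027878  0.083     ] 0.05123045649676944
[ 0.54850499 -0.35966322  0.086     ] 0.048221363369411116
[ 0.53991684 -0.35786265  0.08774952] [ 0.59023386 -0.35224092  0.09108692]
```

Call:
step_arm(targets=[[0, 1, 2, 0, 0.5], [0, 1, 2, 0, 1], [0, 1, 2, 0, 1], [0, 1, 2, 0, 1], [0, 1, 2, 0, 1], [0, 1, 2, 0, 1], [0, 1, 2, 0, 1], [0, 1, 2, 0, 1], [0, 1, 2, 0, 1]], newtons=110)

```text
t: 4.47
eef_pos: [0.4989, -0.35, 0.0768]
tool_rot: [0.0, -0.631, 0.776, -0.0]
contact_force: [-0.3, -0.1, 6.0]
gripper_width: 0.264
```

Call:
step_arm(targets=[[0, 0, -10, 0, 1], [0, 0, -30, 0, 1], [0, 0, -70, 0, 1], [0, 0, -110, 0, 1], [0, 0, -150, 0, 1], [0, 0, -190, 0, 1], [0, 0, -230, 0, 1], [0, 0, -270, 0, 1], [0, 0, -310, 0, 1], [0, 0, -340, 0, 1], [0, 0, -340, 0, 1], [0, 0, -340, 0, 1]])

```text
t: 5.47
eef_pos: [0.4987, -0.3497, 0.4175]
tool_rot: [0.001, -0.631, 0.776, -0.001]
contact_force: [-0.1, 0.6, -4.1]
gripper_width: 0.264
```

```bash
python3 - <<'E'
from h import *
for n in ['wrist','side','scene']:
    c=grab(n); save(c,n+'4',s=1.5)
o,R=pose(); print(o['eef_pos'],np.degrees(np.arctan2(R[1,0],R[0,0])),o['contact_force'],o['torque'],o['gripper_width'])
E
```

```text
[ 0.4981175  -0.34846216  0.41418128] -101.75641405341246 [-0.20388262 -0.09066139 -3.8370113 ] [ 0.06041803  0.01341642 -0.0135392 ] 0.261497834320654
```

View pics/wrist4.png

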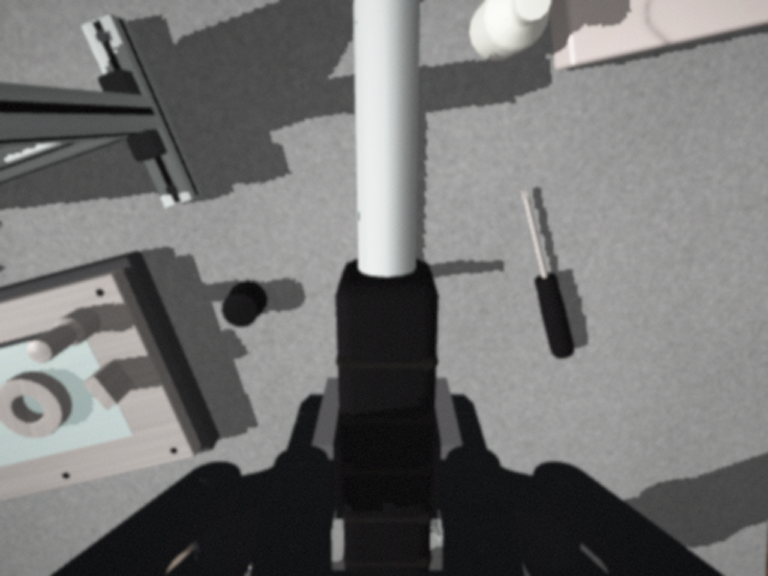

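View pics/side4.png

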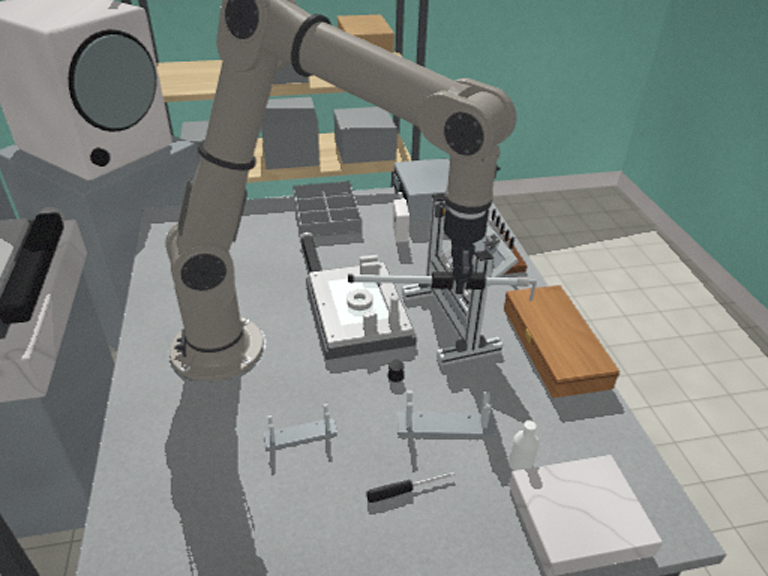

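View pics/scene4.png

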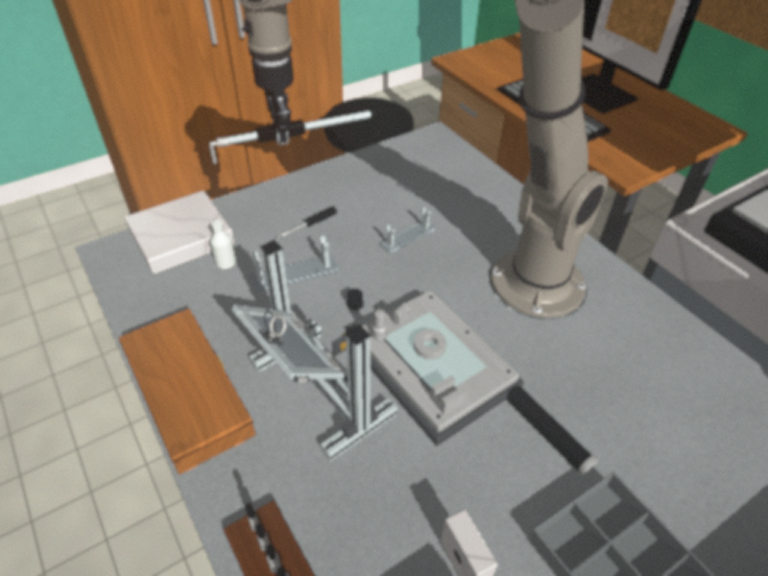

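The pole is held level and clear of the rest. Its hook is visible in the scene view at (213,150) and in the side view at (533,288). Next I'll check its pitch and where the hook is.

```bash
python3 - <<'E'
from h import *
np.set_printoptions(precision=4,suppress=True)
o,R=pose(); print(o['eef_pos'])
w=load('wrist')
X=np.array([np.cos(np.radians(-11.7)),np.sin(np.radians(-11.7)),0])
for v in (10,60,110,160): 
    p=px(w,387/1.5,v/1.5+.0); print(v,p,(p-o['eef_pos'])@X,p[2]-o['eef_pos'][2])
g=o['eef_pos']-[0,0,.003]
tip=g+.142*X-[0,0,.045]; top=g+.142*X; tail=g-.206*X
for n in ['side','scene']:
    c=load(n)
    for nm,p in (('tip',tip),('top',top),('tail',tail),('g',g)): print(n,nm,proj(c,p))
    u,v=proj(c,top); save(c,n+'4h',(int(u)-40,int(v)-25,int(u)+40,int(v)+35),8); print((int(u)-40,int(v)-25))
E
```

```text
[ 0.4981 -0.3485  0.4142]
10 [ 0.6011 -0.3713  0.422 ] 0.10542041837679389 0.007856280881367195
60 [ 0.5921 -0.3694  0.4226] 0.09627747810980918 0.008439625055366606
110 [ 0.5827 -0.3674  0.4227] 0.08670119109077741 0.008536167430087171
160 [ 0.5727 -0.3653  0.422 ] 0.07650066813009535 0.007845702955735057
side tip [353.2091 199.7117]
side top [355.8847 187.2496]
side tail [231.4455 185.0836]
side g [305.1841 186.3671]
(315, 162)
scene tip [142.3228 108.7698]
scene top [139.5363  96.1196]
scene tail [248.6665  75.7629]
scene g [186.0066  87.4512]
(99, 71)
```

View pics/side4h.png

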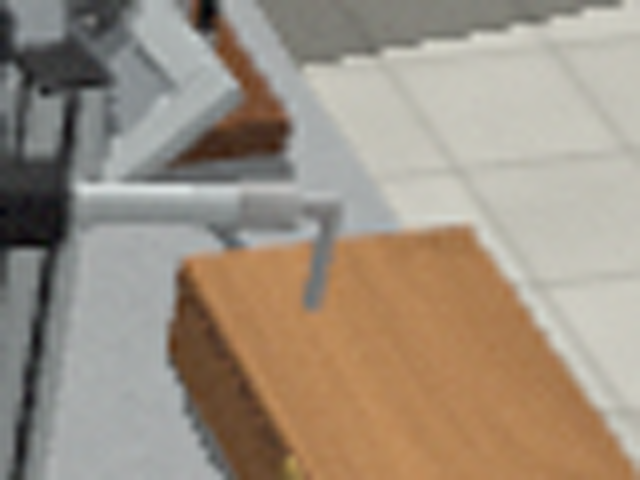

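View pics/scene4h.png

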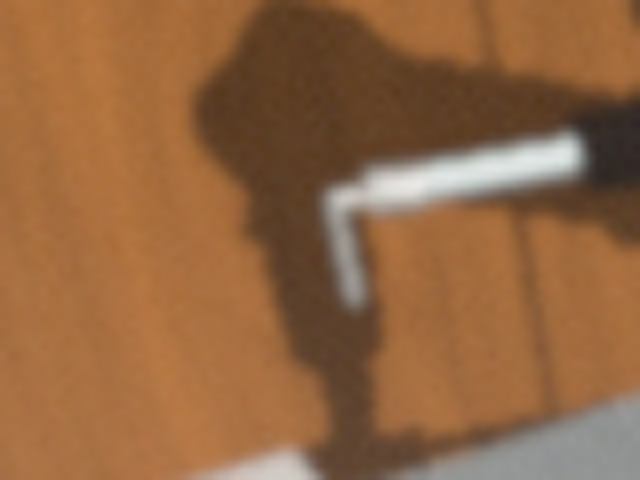

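```bash
python3 - <<'E'
from h import *
print(conv([.5488,-.0159,.414],-83.9))
E
```

```text
(array([-335.9,   18.1,    0.8]), np.float64(-17.86), np.float64(-101.75641405341246))
```

Call:
step_arm(targets=[[-30, 2, 0, -2, 1], [-66, 4, 0, -4, 1], [-102, 6, 0, -6, 1], [-138, 8, 0, -8, 1], [-174, 10, 0, -10, 1], [-210, 12, 0, -12, 1], [-246, 14, 0, -14, 1], [-282, 16, 0, -16, 1], [-312, 17, 0, -17.5, 1], [-330, 18, 0, -17.9, 1], [-336, 18, 0, -17.9, 1], [-336, 18, 0, -17.9, 1], [-336, 18, 0, -17.9, 1]])

```text
t: 6.7
eef_pos: [0.549, -0.018, 0.4153]
tool_rot: [0.001, 0.744, -0.669, -0.0]
contact_force: [0.0, -1.0, -3.0]
gripper_width: 0.266
```

```bash
python3 - <<'E'
from h import *
o,R=pose(); print(o['eef_pos'],o['contact_force'])
print(conv([.5488,-.0159,.36],-83.9))
E
```

```text
[ 0.54903539 -0.0180012   0.41531194] [ 0.0071739  -0.96304589 -2.9998338 ]
(array([-2.2, -0.1, 55.3]), np.float64(-0.04), np.float64(-83.93673640796605))
```

Call:
step_arm(targets=[[-1, 0, 20, 0, 1], [-2, 0, 40, 0, 1], [-2, 0, 55, 0, 1], [-2, 0, 55, 0, 1], [-2, 0, 55, 0, 1]])

```text
t: 7.12
eef_pos: [0.5487, -0.0169, 0.361]
tool_rot: [0.001, 0.743, -0.669, -0.0]
contact_force: [-0.0, 0.5, -2.9]
gripper_width: 0.263
```

```bash
python3 - <<'E'
from h import *
np.set_printoptions(precision=4,suppress=True)
o,R=pose(); print(o['eef_pos'],o['contact_force'],conv([.5488,-.0159,.36],-83.9))
X=np.array([np.cos(np.radians(6.1)),np.sin(np.radians(6.1)),0])
top=o['eef_pos']-[0,0,.003]+.142*X; tip=top-[0,0,.045]; eye=np.array([.690,-.001,.266])
for n in ['side','scene']:
    c=grab(n); u,v=proj(c,tip); r=(int(u)-40,int(v)-30,int(u)+40,int(v)+30); save(c,n+'5h',r,9); print(n,r,'tip',(proj(c,tip)-r[:2])*9,'eye',(proj(c,eye)-r[:2])*9,'top',(proj(c,top)-r[:2])*9)
c=grab('wrist'); save(c,'wrist5',s=1.5)
E
```

```text
[ 0.5487 -0.0169  0.361 ] [-0.0062  0.4519 -2.9348] (array([-1. , -0.2,  1. ]), np.float64(-0.15), np.float64(-84.0501789648906))
side (285, 115, 365, 175) tip [362.2191 273.7991] eye [347.5976 369.8582] top [376.2876 177.2271]
scene (142, 174, 222, 234) tip [362.4236 273.1506] eye [381.5175 381.4743] top [343.931  164.3895]
```

View pics/side5h.png

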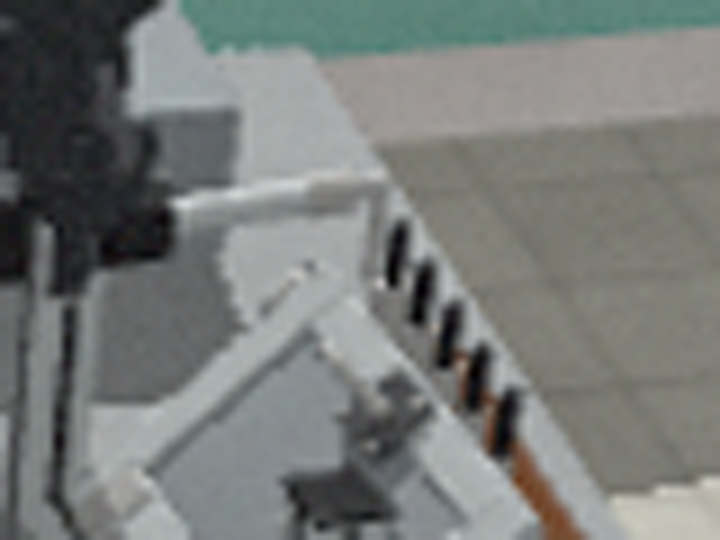

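View pics/scene5h.png

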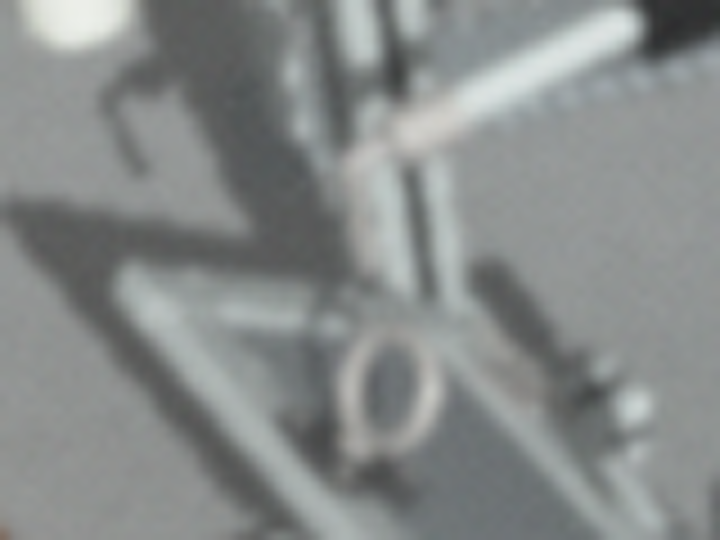

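View pics/wrist5.png

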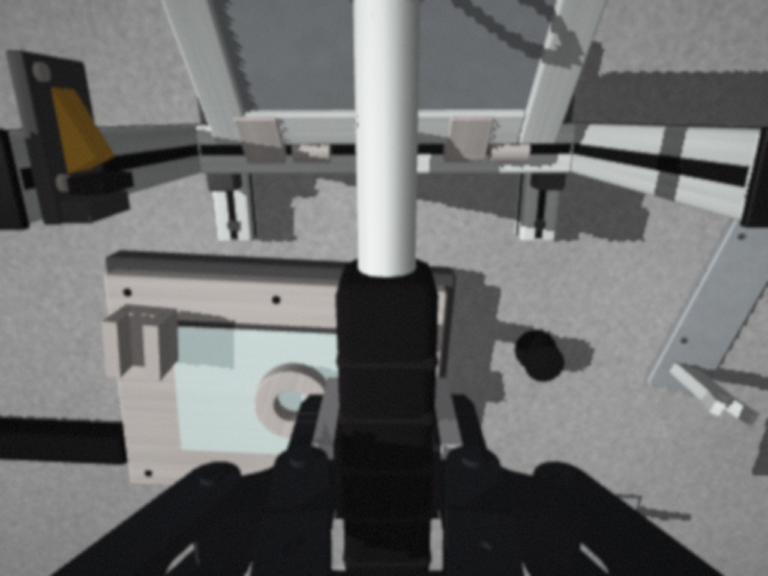

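```bash
python3 - <<'E'
from h import *
yaw=np.radians(6.1); X=np.array([np.cos(yaw),np.sin(yaw),0]); Y=np.array([-X[1],X[0],0]); O=np.array([.6155,-.0095,0])
def ringpts(th,r):
    e=O+X*(.130*np.sin(th)-.034*np.cos(th))+np.array([0,0,.155+.130*np.cos(th)+.034*np.sin(th)])
    zx=X*np.sin(th)+np.array([0,0,np.cos(th)]); XX=np.cross(Y,zx)
    return [e+r*(np.cos(a)*XX+np.sin(a)*Y) for a in np.linspace(0,2*np.pi,40)]
for n,r,b in [('side',(300,135,350,175),(1.1,1.2)),('scene',(165,195,215,235),(.9,.8))]:
    c=load(n); s=14
    im=c['frame'][r[1]:r[3],r[0]:r[2],::-1]; im=cv2.resize(im,None,fx=s,fy=s,interpolation=cv2.INTER_CUBIC)
    im=cv2.convertScaleAbs(im,alpha=1.5)
    a=im.copy()
    for th,col in ((.80,(255,0,0)),(.85,(0,255,0)),(.9,(0,0,255))):
        P=np.array([(proj(c,p)+.5+b-r[:2])*s for p in ringpts(th,.017)]).astype(np.int32); cv2.polylines(a,[P],True,col,1)
    out=np.hstack([cv2.resize(im,None,fx=.57,fy=.8),cv2.resize(a,None,fx=.57,fy=.8)]) if 0 else a
    cv2.imwrite(f'pics/{n}5o.png',a); cv2.imwrite(f'pics/{n}5p.png',im)
E
```

```text
(no output)
```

View pics/side5o.png

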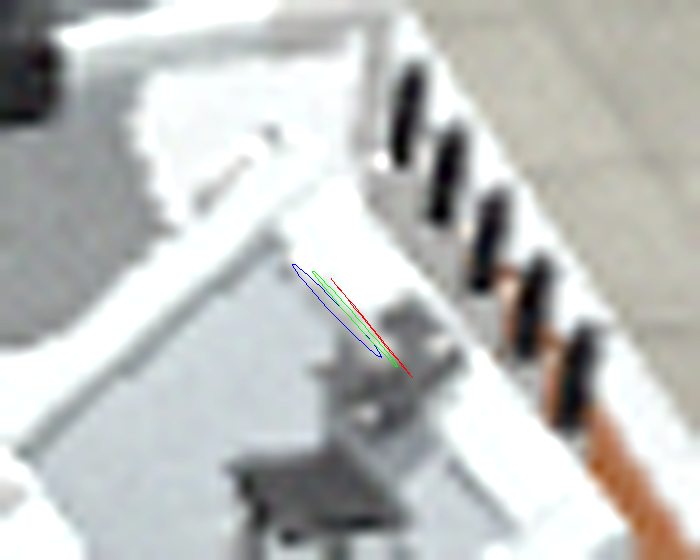

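View pics/scene5o.png

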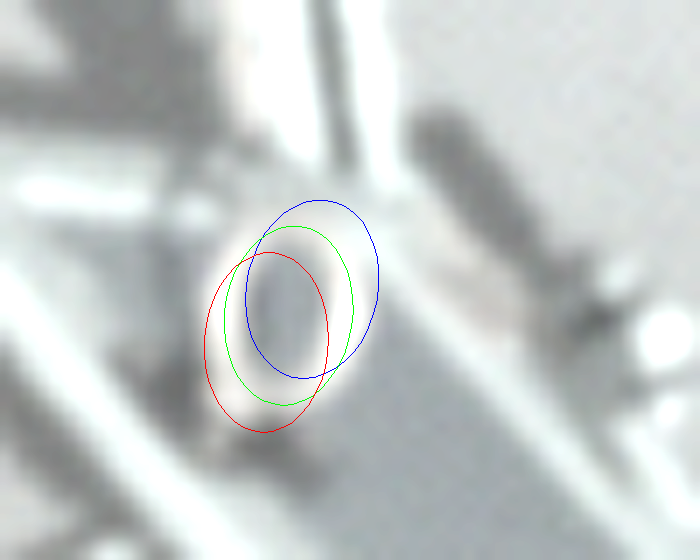

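Call:
step_arm(targets=[[-1, 0, 15, 0, 1], [-1, 0, 30, 0, 1], [-1, 0, 38, 0, 1], [-1, 0, 44, 0, 1], [-1, 0, 44, 0, 1], [-1, 0, 44, 0, 1]])

```text
t: 7.77
eef_pos: [0.5496, -0.014, 0.3178]
tool_rot: [-0.0, 0.744, -0.668, 0.0]
contact_force: [0.4, -0.7, -3.0]
gripper_width: 0.262
```

```bash
python3 - <<'E'
from h import *
np.set_printoptions(precision=4,suppress=True)
o,R=pose(); print(o['eef_pos'],o['contact_force'],o['torque'])
c=grab('scene'); save(c,'scene6',(165,185,225,235),12); c=grab('side'); save(c,'side6',(295,130,355,175),12)
E
```

```text
[ 0.5496 -0.014   0.3178] [ 0.3783 -0.6633 -2.962 ] [-0.0065  0.0236 -0.0602]
```

View pics/scene6.png

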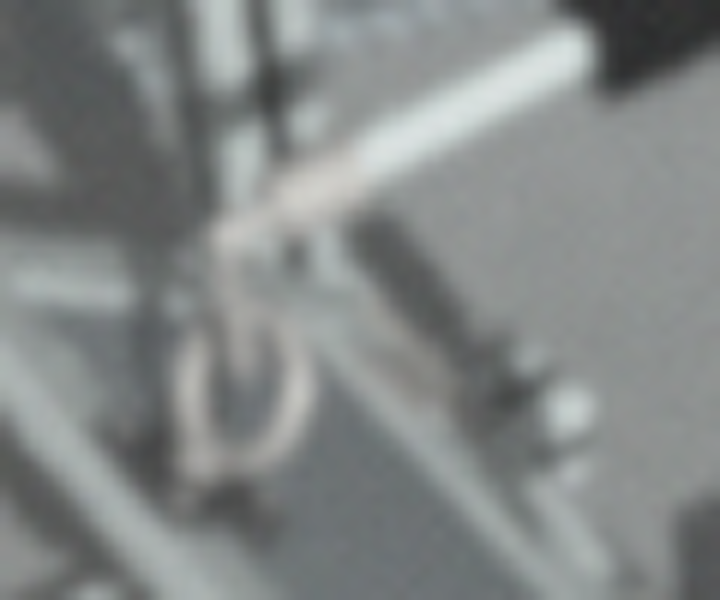

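View pics/side6.png

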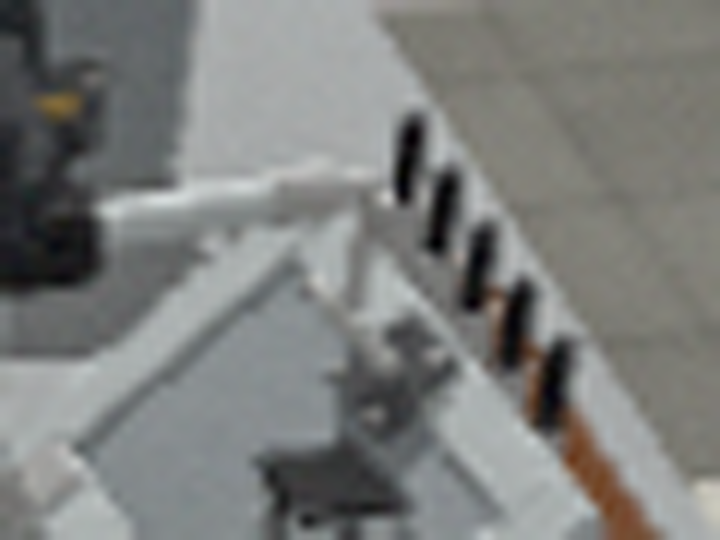

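Call:
step_arm(targets=[[0, 0, 5, 0, 1], [0, 0, 10, 0, 1], [0, 0, 15, 0, 1], [0, 0, 19, 0, 1], [0, 0, 19, 0, 1], [0, 0, 19, 0, 1]])

```text
t: 8.37
eef_pos: [0.5491, -0.0139, 0.2979]
tool_rot: [0.0, 0.744, -0.668, -0.0]
contact_force: [0.1, 0.4, -2.5]
gripper_width: 0.265
```

```bash
python3 - <<'E'
from h import *
np.set_printoptions(precision=4,suppress=True)
o,R=pose(); print(o['eef_pos'],o['contact_force'],o['torque'])
c=grab('scene'); save(c,'scene7',(165,185,225,235),12); c=grab('side'); save(c,'side7',(295,130,355,175),12)
E
```

```text
[ 0.5491 -0.0139  0.2979] [ 0.141   0.3593 -2.4728] [-0.009   0.0542 -0.051 ]
```

View pics/scene7.png

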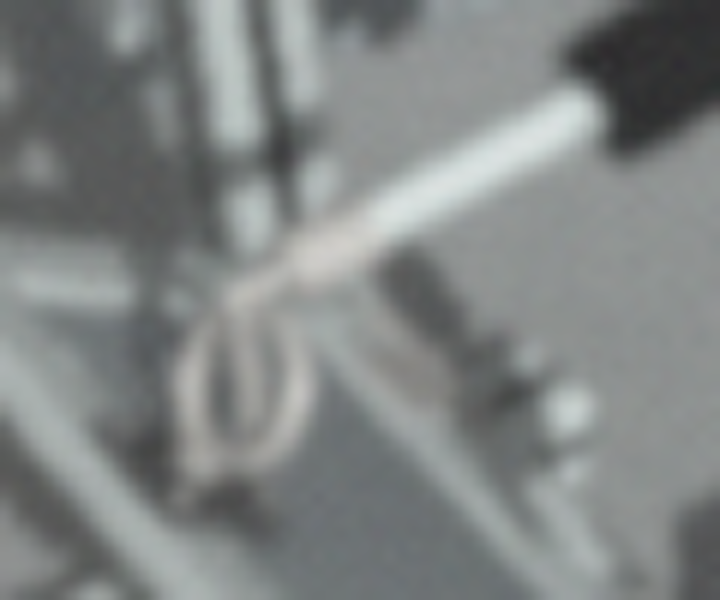

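View pics/side7.png

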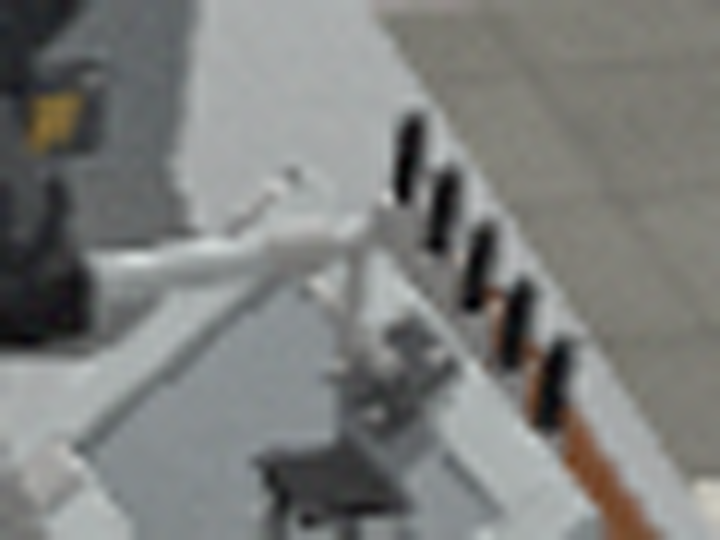

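The scene view shows the finger at (245,380) inside the ring, and the contact force stays near zero. Now I'll compute the pull arc.

```bash
python3 - <<'E'
import numpy as np
ex=lambda t:130*np.sin(t)-34*np.cos(t); ez=lambda t:130*np.cos(t)+34*np.sin(t)
for t in [.85,.8,.75,.7,.65,.6,.55,.5,.45,.4,.35,.3,.25,.2,.15,.1,.05,0,-.05,-.1]:
    print(t,round(ex(.85)-ex(t)+17*np.cos(t)-6.5,1),round(-(ez(t)-ez(.85)),1))
E
```

```text
0.85 4.7 -0.0
0.8 11.0 -3.6
0.75 17.4 -7.0
0.7 24.0 -10.0
0.65 30.7 -12.7
0.6 37.4 -15.2
0.55 44.3 -17.3
0.5 51.2 -19.0
0.45 58.1 -20.5
0.4 65.1 -21.6
0.35 72.1 -22.4
0.3 79.0 -22.9
0.25 86.0 -23.0
0.2 92.9 -22.8
0.15 99.7 -22.3
0.1 106.5 -21.4
0.05 113.2 -20.2
0 119.7 -18.7
-0.05 126.2 -16.8
-0.1 132.5 -14.6
```

Call:
step_arm(targets=[[0, 3, 0, 0, 1], [0, 6, -1, 0, 1], [0, 9, -2.5, 0, 1], [0, 13, -4.5, 0, 1], [0, 17, -7, 0, 1], [0, 20.5, -8.5, 0, 1], [0, 24, -10, 0, 1], [0, 24, -10, 0, 1]])

```text
t: 9.13
eef_pos: [0.5247, -0.0167, 0.3087]
tool_rot: [-0.0, 0.744, -0.668, -0.0]
contact_force: [-0.4, -0.4, -3.6]
gripper_width: 0.261
```

```bash
cat > chk.py <<'E'
from h import *
import sys
np.set_printoptions(precision=4,suppress=True)
o,R=pose(); print(o['t'],o['eef_pos'],o['contact_force'],o['torque'],o['gripper_width'])
c=grab('scene'); save(c,'scene'+sys.argv[1],(165,185,245,245),9)
E
python3 chk.py 8
```

```text
9.1333 [ 0.5247 -0.0167  0.3087] [-0.3556 -0.3651 -3.5821] [-0.0798 -0.0687  0.0199] 0.26145263836026716
```

View pics/scene8.png

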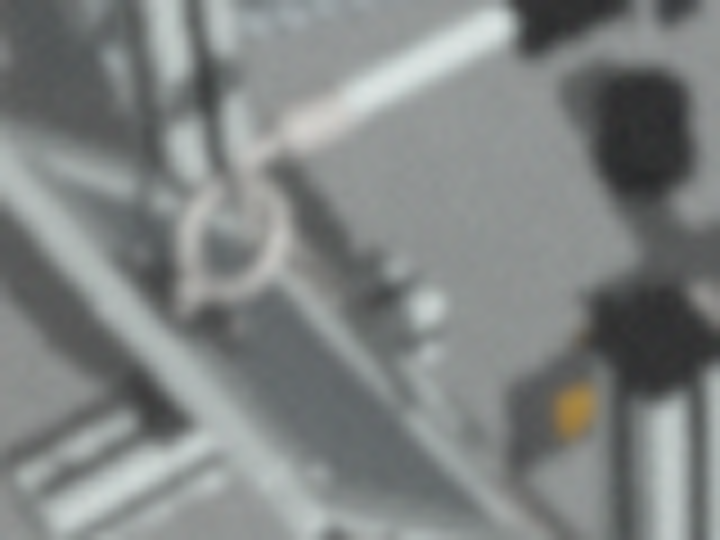

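Call:
step_arm(targets=[[0, 4, -2, 0, 1], [0, 9, -3.5, 0, 1], [0, 14, -5.5, 0, 1], [0, 20, -7.3, 0, 1], [0, 26, -8.8, 0, 1], [0, 32, -10, 0, 1], [0, 38, -11.2, 0, 1], [0, 43, -12, 0, 1], [0, 48, -12.4, 0, 1], [0, 51, -12.6, 0, 1], [0, 51, -12.6, 0, 1]])

```text
t: 10.1
eef_pos: [0.474, -0.022, 0.321]
tool_rot: [-0.0, 0.744, -0.668, -0.0]
contact_force: [0.3, 0.7, -2.4]
gripper_width: 0.264
```

```bash
python3 chk.py 9
```

```text
10.1 [ 0.474 -0.022  0.321] [ 0.3015  0.6726 -2.4488] [-0.009  -0.0148  0.0136] 0.26397577104017994
```

View pics/scene9.png

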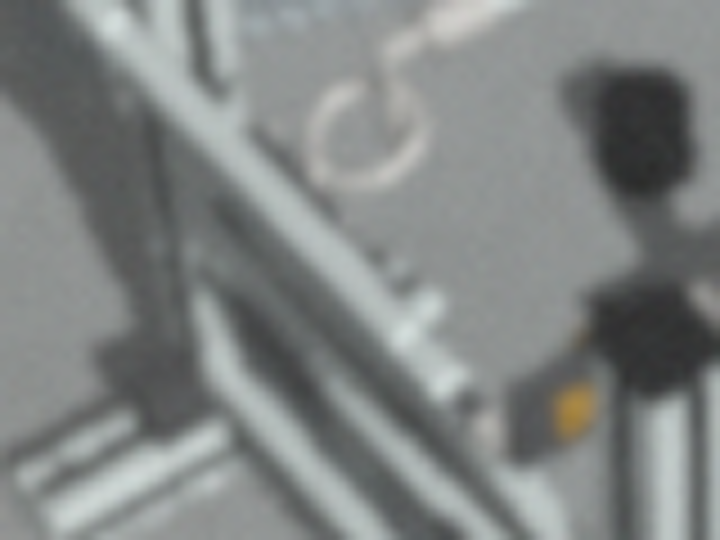

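```bash
python3 - <<'E'
from h import *
np.set_printoptions(precision=3,suppress=True)
print(bot.get_obs()['q'])
E
```

```text
[-0.8    0.066  0.766  1.968 -0.051  1.127 -1.476]
```

Call:
step_arm(targets=[[0, 4, -0.3, 0, 1], [0, 8, -0.4, 0, 1], [0, 12, -0.4, 0, 1], [0, 12, -0.4, 0, 1]])

```text
t: 10.48
eef_pos: [0.462, -0.0234, 0.3212]
tool_rot: [0.0, 0.744, -0.668, -0.0]
contact_force: [-0.3, -0.3, -2.4]
gripper_width: 0.264
```

Call:
step_arm(targets=[[0, 3, 0, 0, 1], [0, 6, 0.2, 0, 1], [0, 6, 0.2, 0, 1]])

```text
t: 10.73
eef_pos: [0.4565, -0.024, 0.3211]
tool_rot: [-0.0, 0.744, -0.668, -0.0]
contact_force: [1.6, 0.6, -4.6]
gripper_width: 0.265
```

Call:
step_arm(targets=[[0, 3, 0.2, 0, 1], [0, 6, 0.5, 0, 1], [0, 6, 0.5, 0, 1]])

```text
t: 10.98
eef_pos: [0.4521, -0.0244, 0.3209]
tool_rot: [-0.001, 0.744, -0.668, 0.001]
contact_force: [9.1, 0.5, -8.4]
gripper_width: 0.268
```

Call:
step_arm(targets=[[0, 2, 0.8, 0, 1], [0, 4, 1.6, 0, 1], [0, 4, 1.6, 0, 1]])

```text
t: 11.23
eef_pos: [0.4487, -0.0248, 0.3196]
tool_rot: [-0.002, 0.744, -0.668, 0.002]
contact_force: [10.0, 0.1, -7.0]
gripper_width: 0.265
```

Call:
step_arm(targets=[[0, 2, 0.8, 0, 1], [0, 3, 1.2, 0, 1], [0, 3, 1.2, 0, 1]])

```text
t: 11.48
eef_pos: [0.4461, -0.025, 0.3187]
tool_rot: [-0.002, 0.744, -0.668, 0.002]
contact_force: [10.0, 0.7, -5.3]
gripper_width: 0.266
```

Call:
step_arm(targets=[[0, 1.5, 0.6, 0, 1], [0, 3, 1, 0, 1], [0, 3, 1, 0, 1]])

```text
t: 11.73
eef_pos: [0.4433, -0.0254, 0.3178]
tool_rot: [-0.002, 0.744, -0.668, 0.002]
contact_force: [9.1, 0.2, -6.1]
gripper_width: 0.266
```

Call:
step_arm(targets=[[0, 1.5, 0.6, 0, 1], [0, 3, 1, 0, 1], [0, 3, 1, 0, 1]])

```text
t: 11.98
eef_pos: [0.4405, -0.0257, 0.3169]
tool_rot: [-0.002, 0.744, -0.668, 0.002]
contact_force: [9.2, 0.6, -5.3]
gripper_width: 0.263
```

Call:
step_arm(targets=[[0, 1, 0.4, 0, 1], [0, 2, 0.7, 0, 1], [0, 2, 0.7, 0, 1]])

```text
t: 12.23
eef_pos: [0.4386, -0.0259, 0.3163]
tool_rot: [-0.002, 0.744, -0.668, 0.002]
contact_force: [9.7, 0.3, -5.7]
gripper_width: 0.265
```

Call:
step_arm(targets=[[0, 1, 0.4, 0, 1], [0, 2, 0.7, 0, 1], [0, 2, 0.7, 0, 1]])

```text
t: 12.48
eef_pos: [0.4357, -0.0262, 0.3153]
tool_rot: [-0.002, 0.744, -0.668, 0.002]
contact_force: [3.8, -0.7, -2.4]
gripper_width: 0.269
```

Call:
step_arm(targets=[[0, 1, 0.2, 0, 1], [0, 1, 0.2, 0, 1], [0, 1, 0.2, 0, 1]])

```text
t: 12.73
eef_pos: [0.4334, -0.0263, 0.3144]
tool_rot: [-0.0, 0.744, -0.668, 0.0]
contact_force: [4.4, 0.5, -2.7]
gripper_width: 0.267
```

```bash
python3 chk.py 10; python3 - <<'E'
from h import *
c=grab('wrist'); save(c,'wrist10',s=1.5)
E
```

```text
12.7333 [ 0.4334 -0.0263  0.3144] [ 4.3665  0.5334 -2.6821] [ 0.0701 -0.8373 -0.0091] 0.2671091664926774
```

View pics/scene10.png

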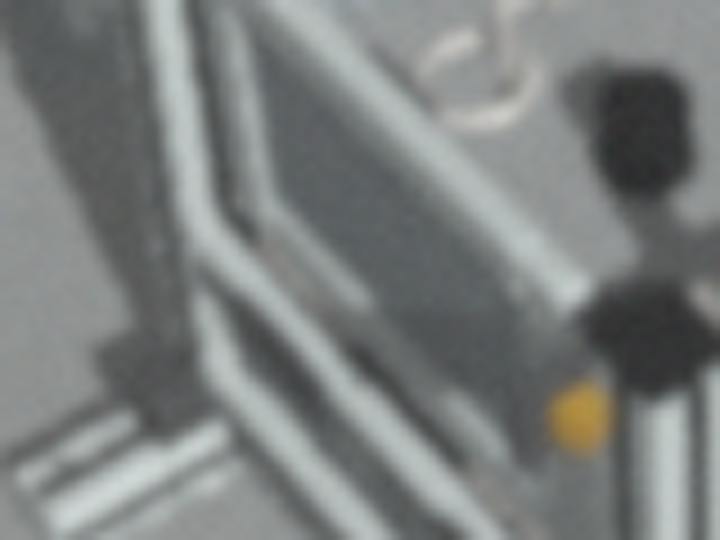

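View pics/wrist10.png

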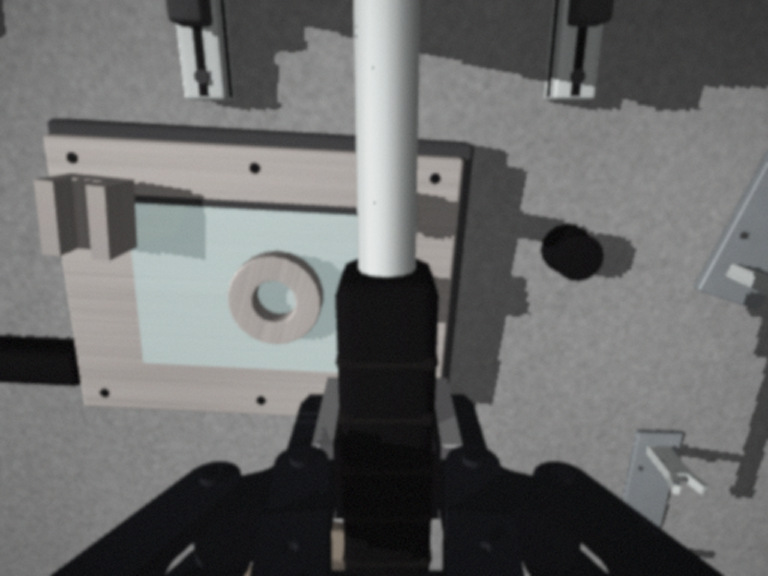

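Call:
step_arm(targets=[[0, 1, 0.2, 0, 1], [0, 1, 0.2, 0, 1], [0, 1, 0.2, 0, 1]])

```text
t: 13.08
eef_pos: [0.433, -0.0263, 0.3144]
tool_rot: [-0.001, 0.744, -0.668, 0.001]
contact_force: [7.1, 0.8, -4.1]
gripper_width: 0.263
```

Call:
step_arm(targets=[[0, 1, 0.2, 0, 1], [0, 1, 0.2, 0, 1], [0, 1, 0.2, 0, 1]])

```text
t: 13.33
eef_pos: [0.4327, -0.0263, 0.3144]
tool_rot: [-0.002, 0.744, -0.668, 0.002]
contact_force: [10.5, 1.1, -6.1]
gripper_width: 0.262
```

Call:
step_arm(targets=[[0, 1, 0.2, 0, 1], [0, 1, 0.2, 0, 1], [0, 1, 0.2, 0, 1]])

```text
t: 13.58
eef_pos: [0.4324, -0.0263, 0.3144]
tool_rot: [-0.002, 0.744, -0.668, 0.002]
contact_force: [13.8, 1.3, -7.4]
gripper_width: 0.264
```

Call:
step_arm(targets=[[0, 0.6, 0.1, 0, 1], [0, 0.6, 0.1, 0, 1]])

```text
t: 13.75
eef_pos: [0.4322, -0.0263, 0.3144]
tool_rot: [-0.002, 0.744, -0.668, 0.003]
contact_force: [15.1, 0.5, -8.6]
gripper_width: 0.268
```

Call:
step_arm(targets=[[0, -2, 0, 0, 1], [0, -4, 0, 0, 1], [0, -5, 0, 0, 1], [0, -5, 0, 0, 1]])

```text
t: 14.08
eef_pos: [0.4336, -0.0263, 0.313]
tool_rot: [0.001, 0.744, -0.668, -0.001]
contact_force: [1.5, 0.0, -3.2]
gripper_width: 0.266
```

```bash
python3 chk.py 11; python3 - <<'E'
from h import *
c=grab('side'); save(c,'side11',(240,110,340,185),8)
E
```

```text
14.0833 [ 0.4336 -0.0263  0.313 ] [ 1.4567  0.038  -3.1805] [ 0.0309 -0.1458 -0.0256] 0.26626075052559905
```

View pics/scene11.png

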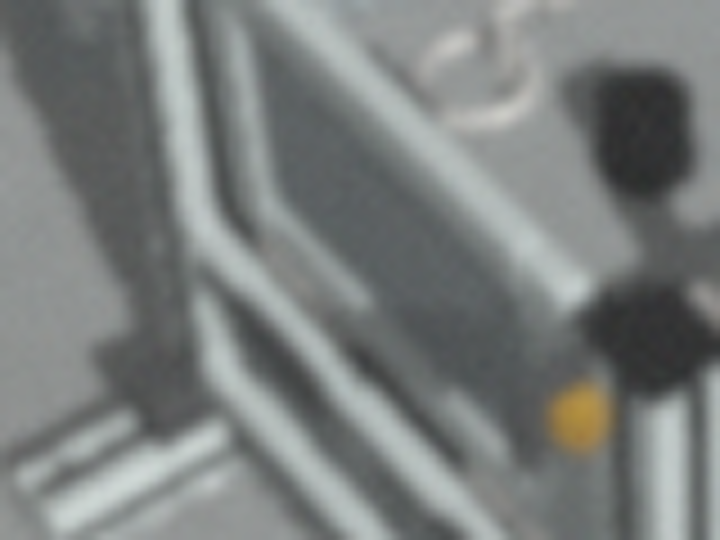

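View pics/side11.png

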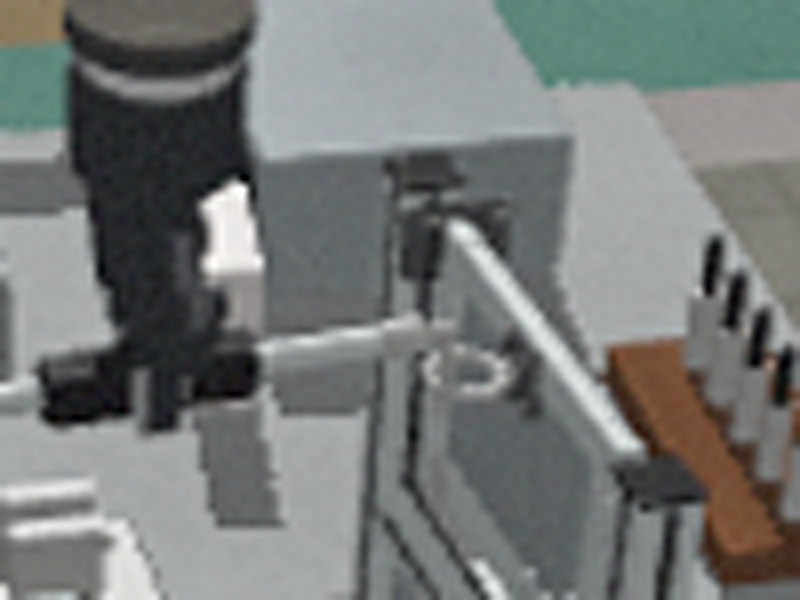

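Call:
step_arm(targets=[[0, -2, 0, 0, 1], [0, -4, 0, 0, 1], [0, -6, 0, 0, 1], [0, -6, 0, 0, 1]])

```text
t: 14.52
eef_pos: [0.4406, -0.0255, 0.3135]
tool_rot: [0.0, 0.744, -0.668, 0.0]
contact_force: [-0.4, -0.3, -2.4]
gripper_width: 0.267
```

Call:
step_arm(targets=[[0, 0, -5, 0, 1], [0, 0, -10, 0, 1], [0, 0, -15, 0, 1], [0, 0, -15, 0, 1]])

```text
t: 14.85
eef_pos: [0.441, -0.0256, 0.3298]
tool_rot: [-0.001, 0.744, -0.668, 0.0]
contact_force: [-0.1, 0.3, -2.9]
gripper_width: 0.261
```

```bash
python3 chk.py 12;  python3 - <<'E'
from h import *
c=grab('side'); save(c,'side12',(240,110,340,185),8)
E
```

```text
14.85 [ 0.441  -0.0256  0.3298] [-0.1006  0.2559 -2.922 ] [-0.0011  0.0216  0.0738] 0.26062677435616316
```

View pics/side12.png

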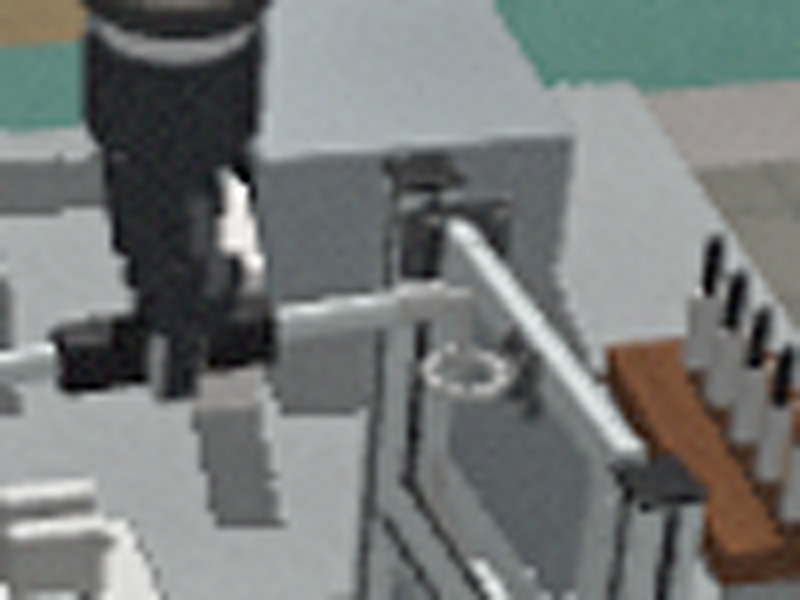

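Call:
step_arm(targets=[[0, 0, -6, 0, 1], [0, 0, -16, 0, 1], [0, 0, -40, 0, 1], [0, 0, -70, 0, 1], [0, 0, -90, 0, 1], [0, 0, -90, 0, 1], [0, 0, -90, 0, 1]])

```text
t: 15.53
eef_pos: [0.4408, -0.0256, 0.4196]
tool_rot: [-0.001, 0.744, -0.668, 0.001]
contact_force: [-0.5, -0.3, -3.7]
gripper_width: 0.26
```

```bash
python3 chk.py 13;  python3 - <<'E'
from h import *
np.set_printoptions(precision=4,suppress=True)
c=grab('side'); save(c,'side13',s=1.5)
w=grab('wrist'); save(w,'wrist13',s=1.5)
o,R=pose(); a=np.radians(6.1); X=np.array([np.cos(a),np.sin(a),0])
for v in (10,60,110,160): 
    p=px(w,387/1.5,v/1.5); print(v,p,(p-o['eef_pos'])@X,p[2]-o['eef_pos'][2])
print(np.degrees(np.arctan2(R[1,0],R[0,0])))
print(conv([.4990,-.3500,.42],-101.7))
E
```

```text
15.5333 [ 0.4408 -0.0256  0.4196] [-0.4854 -0.2695 -3.6736] [0.003  0.1086 0.01  ] 0.25996491391279436
10 [ 0.5437 -0.0147  0.4223] 0.10468668348641237 0.004910473912003888
60 [ 0.5348 -0.0156  0.4222] 0.09565000930062253 0.004813197869484975
110 [ 0.5252 -0.0166  0.422 ] 0.0860576202886064 0.004634853000566153
160 [ 0.5151 -0.0177  0.4225] 0.07589249518135081 0.005088168892375622
-83.86394789824782
(array([328.8, -24.4,  -2.6]), np.float64(17.84), np.float64(-83.86394789824782))
```

View pics/side13.png

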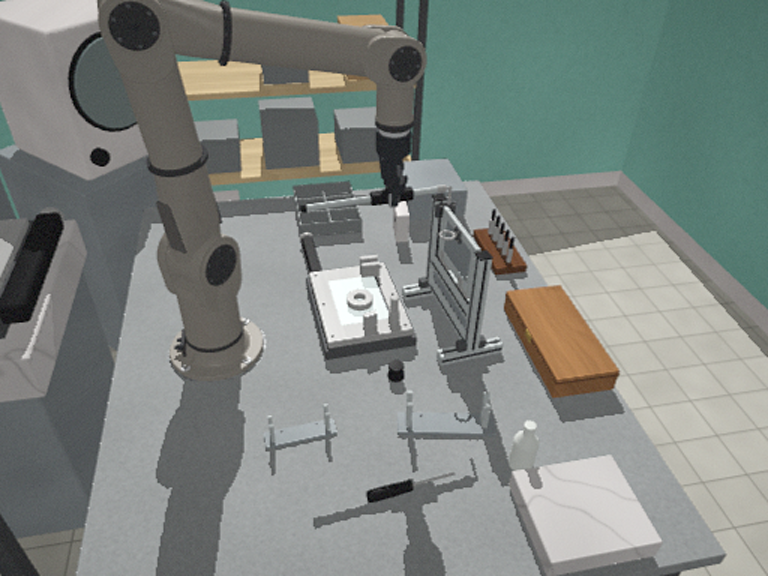

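View pics/wrist13.png

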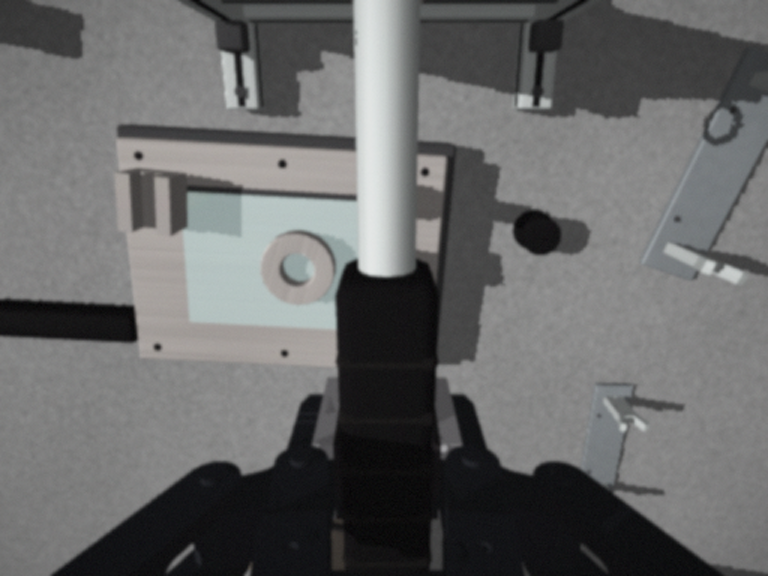

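Call:
step_arm(targets=[[30, -2, -2, 2, 1], [66, -5, -2, 4, 1], [102, -8, -2, 6, 1], [138, -10, -2, 8, 1], [174, -13, -2, 10, 1], [210, -16, -2, 12, 1], [246, -18, -2, 14, 1], [282, -21, -2, 16, 1], [310, -23, -2, 17.5, 1], [325, -24.4, -2, 17.8, 1], [329, -24.4, -2, 17.8, 1], [329, -24.4, -2, 17.8, 1], [329, -24.4, -2, 17.8, 1]])

```text
t: 16.77
eef_pos: [0.4997, -0.3492, 0.4196]
tool_rot: [-0.0, -0.632, 0.775, 0.001]
contact_force: [0.1, 0.3, -2.6]
gripper_width: 0.26
```

```bash
python3 - <<'E'
from h import *
np.set_printoptions(precision=4,suppress=True)
o,R=pose(); print(o['eef_pos'],conv([.4992,-.3500,.15],-101.7))
w=grab('wrist'); save(w,'wrist14',s=1.5)
E
```

```text
[ 0.4997 -0.3492  0.4196] (array([  1.1,  -0.2, 269.6]), np.float64(0.06), np.float64(-101.64248410930838))
```

View pics/wrist14.png

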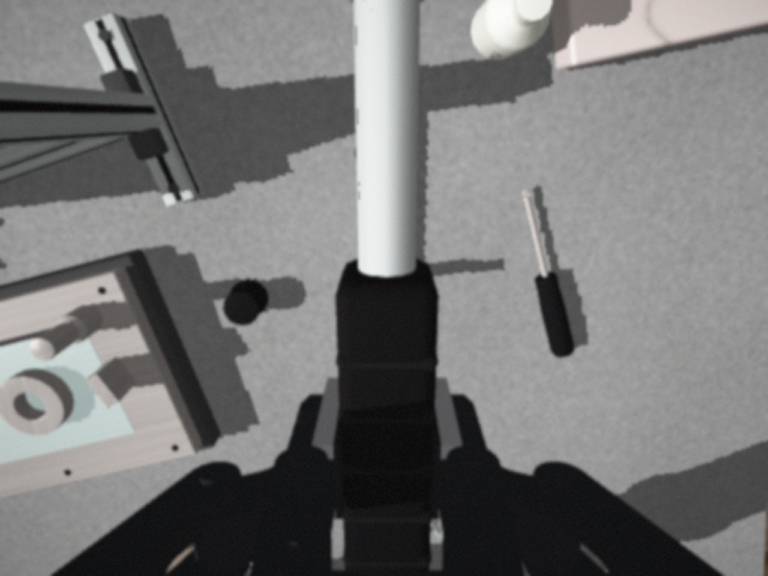

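Call:
step_arm(targets=[[1, 0, 40, 0, 1], [1, 0, 80, 0, 1], [1, 0, 120, 0, 1], [1, 0, 160, 0, 1], [1, 0, 200, 0, 1], [1, 0, 240, 0, 1], [1, 0, 265, 0, 1], [1, 0, 270, 0, 1], [1, 0, 270, 0, 1], [1, 0, 270, 0, 1]])

```text
t: 17.65
eef_pos: [0.5007, -0.351, 0.1522]
tool_rot: [0.0, -0.632, 0.775, -0.001]
contact_force: [1.3, -0.7, -1.6]
gripper_width: 0.259
```

```bash
python3 - <<'E'
from h import *
np.set_printoptions(precision=4,suppress=True)
o,R=pose(); print(o['eef_pos'],conv([.4990,-.3500,.0785],-101.7))
w=grab('wrist'); save(w,'wrist15',s=1.5)
c=grab('side'); save(c,'side15',(230,225,360,305),6)
E
```

```text
[ 0.5007 -0.351   0.1522] (array([-0.7,  2. , 73.7]), np.float64(0.11), np.float64(-101.59057255017953))
```

View pics/wrist15.png

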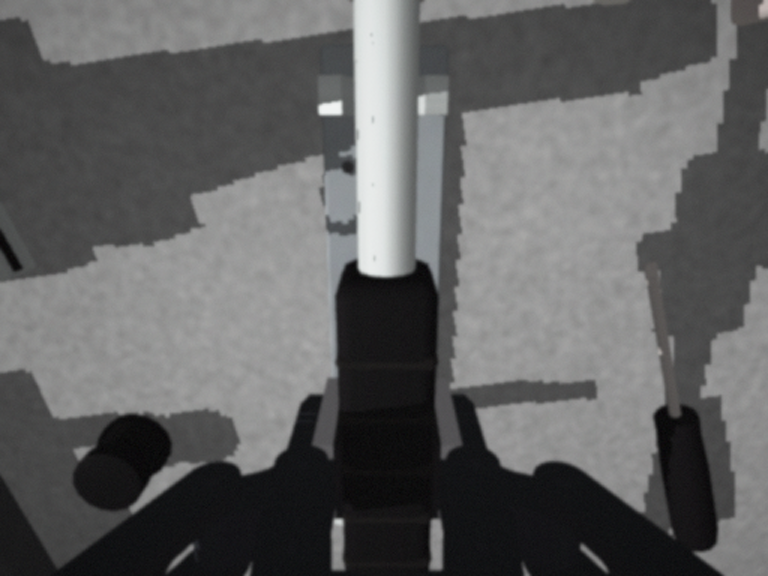

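View pics/side15.png

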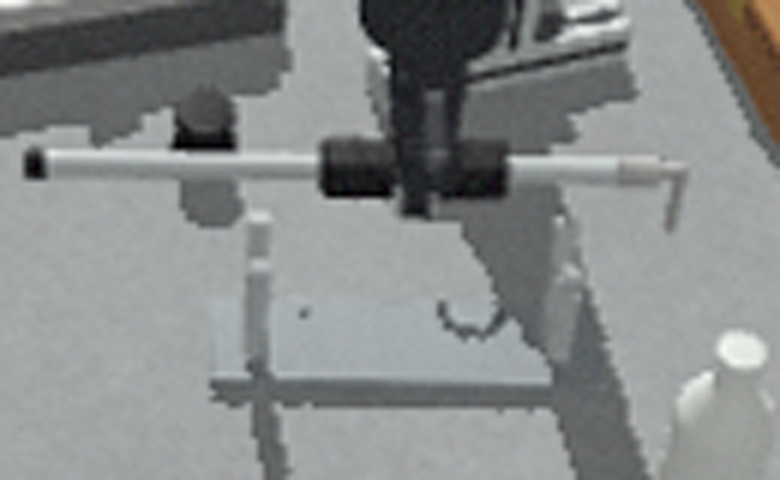

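Call:
step_arm(targets=[[0, 1, 25, 0, 1], [0, 1, 45, 0, 1], [0, 1, 58, 0, 1], [0, 1, 66, 0, 1], [0, 1, 72, 0, 1], [0, 1, 72, 0, 1], [0, 1, 72, 0, 1]])

```text
t: 18.33
eef_pos: [0.499, -0.3513, 0.0792]
tool_rot: [0.0, -0.632, 0.775, -0.0]
contact_force: [-1.0, -1.1, -3.0]
gripper_width: 0.264
```

```bash
python3 - <<'E'
from h import *
np.set_printoptions(precision=4,suppress=True)
o,R=pose(); print(o['eef_pos'],o['contact_force'],o['torque'],conv([.4990,-.3500,.0785],-101.7))
w=grab('wrist'); save(w,'wrist16',s=1.5)
c=grab('side'); save(c,'side16',(230,225,360,305),6)
E
```

```text
[ 0.499  -0.3513  0.0792] [-1.0232 -1.1313 -2.9788] [0.0356 0.0139 0.0077] (array([-1.3,  0.2,  0.7]), np.float64(0.03), np.float64(-101.67303736105687))
```

View pics/wrist16.png

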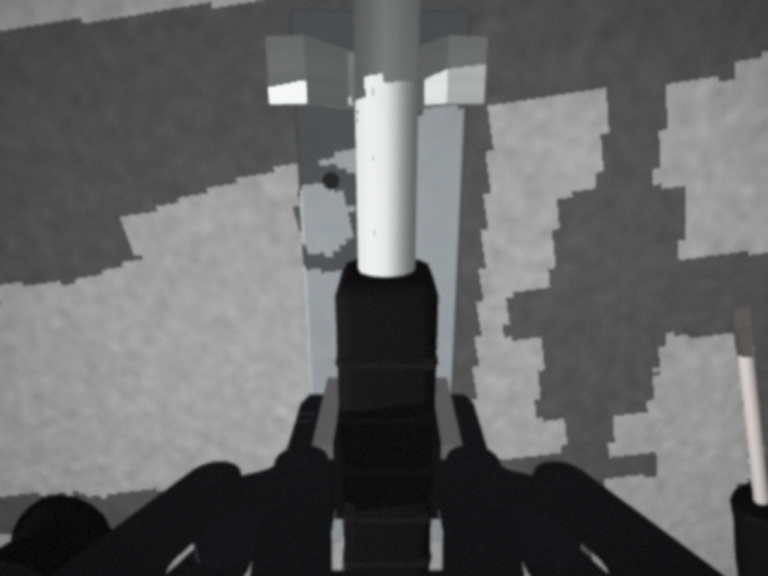

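View pics/side16.png

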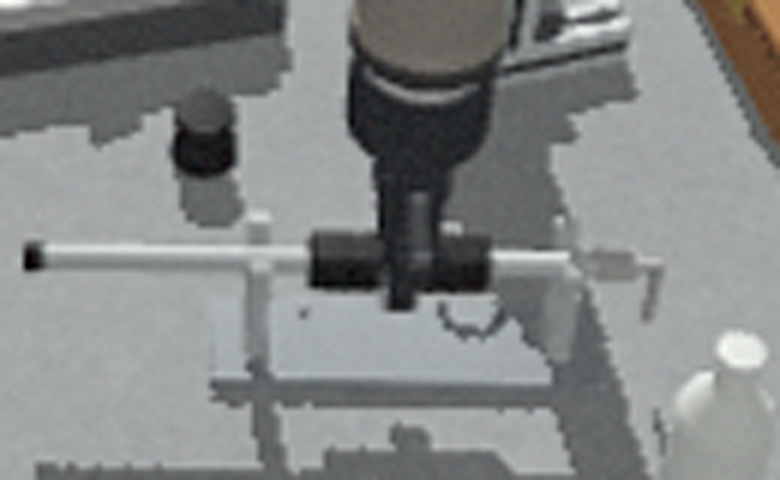

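Call:
step_arm(targets=[[-2, 0, 0, 0, 1], [-2, 0, 1.5, 0, 1], [-2, 0, 3, 0, 1], [-2, 0, 3, 0, 1]])

```text
t: 18.77
eef_pos: [0.4995, -0.3489, 0.0768]
tool_rot: [0.001, -0.632, 0.775, -0.0]
contact_force: [-2.3, 4.2, 7.6]
gripper_width: 0.262
```

```bash
python3 - <<'E'
from h import *
np.set_printoptions(precision=4,suppress=True)
o,R=pose(); print(o['eef_pos'],o['contact_force'],o['torque'])
E
```

```text
[ 0.4995 -0.3489  0.0768] [-2.2908  4.1953  7.6109] [0.7443 0.4386 0.006 ]
```

Call:
step_arm(targets=[[0, 0, -1, 0, 1], [0, 0, -1, 0, 0.6], [0, 0, -1, 0, 0.4], [0, 0, -1, 0, 0], [0, 0, -1, 0, 0], [0, 0, -1, 0, 0], [0, 0, -1, 0, 0]])

```text
t: 19.35
eef_pos: [0.499, -0.349, 0.0765]
tool_rot: [-0.0, -0.632, 0.775, -0.0]
contact_force: [0.1, -0.2, 0.0]
gripper_width: 0.998
```

```bash
python3 - <<'E'
from h import *
np.set_printoptions(precision=4,suppress=True)
o,R=pose(); print(o['eef_pos'],o['contact_force'],o['gripper_width'])
w=grab('wrist'); save(w,'wrist17',s=1.5)
c=grab('side'); save(c,'side17',(230,225,360,305),6)
E
```

```text
[ 0.499  -0.349   0.0765] [ 0.0841 -0.1523  0.0264] 0.998326143221572
```

View pics/wrist17.png

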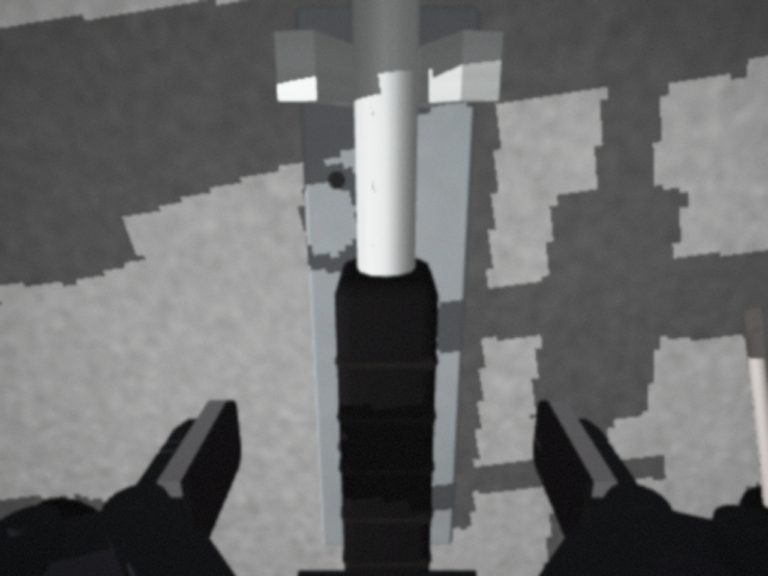

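View pics/side17.png

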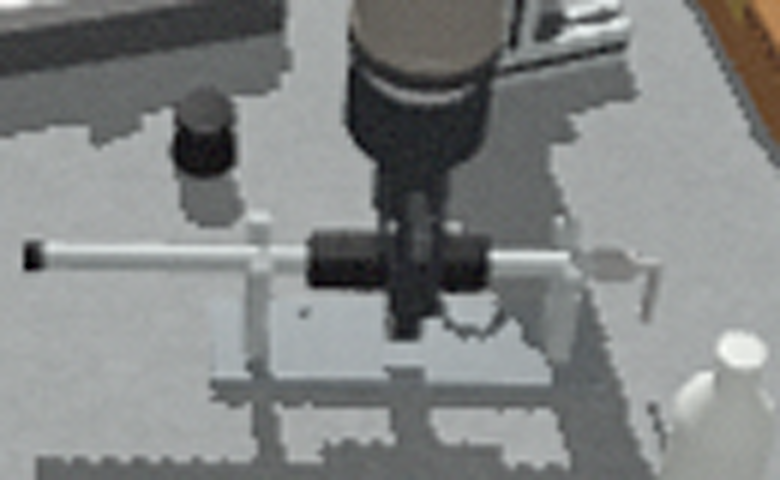

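Call:
step_arm(targets=[[0, 0, -15, 0, 0], [0, 0, -40, 0, 0], [0, 0, -80, 0, 0], [0, 0, -120, 0, 0], [0, 0, -160, 0, 0], [0, 0, -175, 0, 0], [0, 0, -175, 0, 0], [0, 0, -175, 0, 0]])

```text
t: 20.12
eef_pos: [0.4993, -0.3492, 0.2531]
tool_rot: [0.001, -0.632, 0.775, -0.001]
contact_force: [0.1, -0.1, -1.0]
gripper_width: 0.997
```

```bash
python3 - <<'E'
from h import *
np.set_printoptions(precision=4,suppress=True)
o,R=pose(); print(o['t'],o['eef_pos'],o['contact_force'],o['gripper_width'])
w=grab('wrist'); save(w,'wrist18',s=1.5)
c=grab('side'); save(c,'side18',(225,120,355,320),4)
c=grab('scene'); save(c,'scene18',s=1.5)
q=lambda u,v:(u/1.5,v/1.5)
print('grip top',px(w,*q(382,275)),px(w,*q(378,450)))
E
```

```text
20.1167 [ 0.4993 -0.3492  0.2531] [ 0.0977 -0.0697 -0.995 ] 0.9967832970252474
grip top [ 0.499  -0.3467  0.0881] [ 0.3776 -0.3182  0.0791]
```

View pics/wrist18.png

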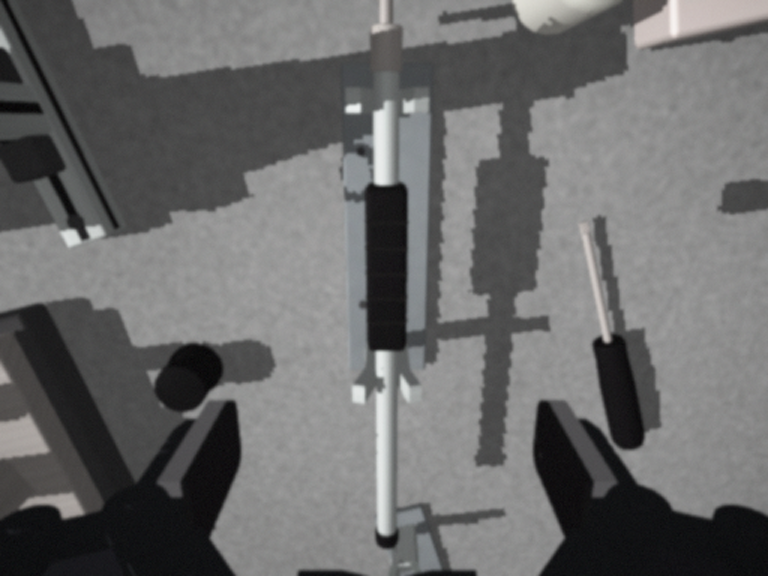

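View pics/side18.png

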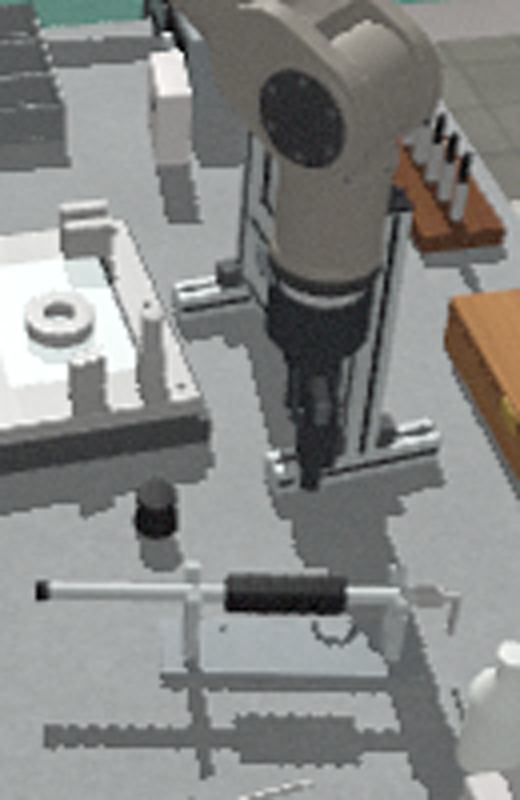

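View pics/scene18.png

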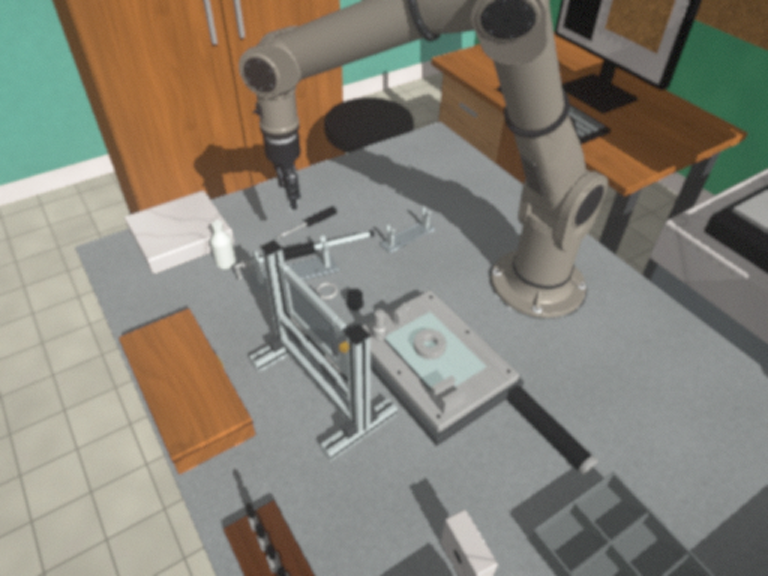

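```bash
python3 - <<'E'
from h import *
np.set_printoptions(precision=4,suppress=True)
c=load('scene'); yaw=np.radians(6.1); X=np.array([np.cos(yaw),np.sin(yaw),0]); O=np.array([.6155,-.0095,0])
for th in (.15,.1,.05,.02,0,-.05): print(th,(proj(c,O+X*(.130*np.sin(th)-.034*np.cos(th))+np.array([0,0,.155+.130*np.cos(th)+.034*np.sin(th)]))+[.9,.8])*1.5)
save(c,'scene18r',(195,175,240,215),14)
w=load('wrist'); q=lambda u,v:(u/1.5,v/1.5)
a=pxz(w,*q(386,184),.082); b=pxz(w,*q(386,350),.082); d=a-b; print((a+b)/2,np.degrees(np.arctan2(d[1],d[0])),px(w,*q(386,270)))
E
```

```text
0.15 [318.5734 294.2169]
0.1 [321.6325 292.8998]
0.05 [324.6582 291.7295]
0.02 [326.4537 291.0986]
0 [327.6413 290.708 ]
-0.05 [330.5734 289.8369]
[ 0.4988 -0.349   0.082 ] -11.773268624817456 [ 0.5014 -0.3495  0.0882]
```

View pics/scene18r.png

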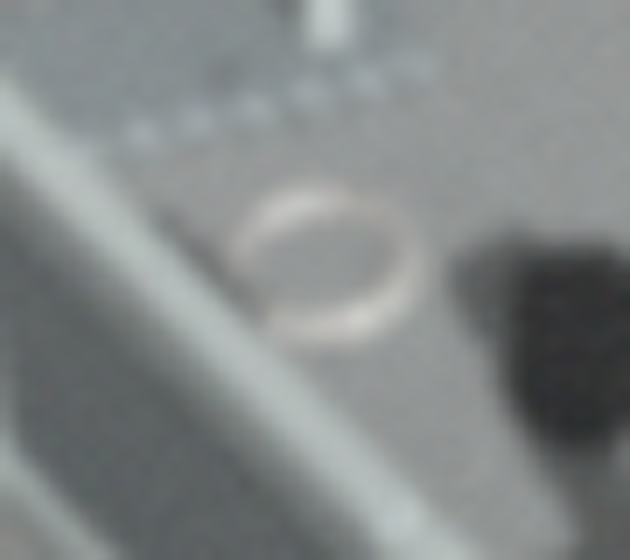

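```bash
python3 - <<'E'
from h import *
print(bot.get_obs()['t']); print(bot.hand_in())
E
```

```text
20.2667
the job is handed in; nothing more can be done
None
```

The vent is shut behind its catch, the pole is back in both notches of its rest, and I handed the job in at t = 20.3 s. The hand-in reports no verdict.

- **Closing the vent:** I put the hook down through the eye with the vent at about 0.85 rad. The catch resisted at about 9–10 N, then the force dropped to about 4 N as it snapped. I then pulled against the stiff buffer to about 15 N along the pole, about 16 N in all. The sideways and upward parts of that came from the wrist sensor after allowing for the pole's weight.
- **Unhooking:** the hook lifted out of the eye with no force above sensor noise.
- **Last checks:** The eye in the scene picture puts the vent at about 0.005 rad, and it stayed there after unhooking. The pole's grip is at (0.499, -0.349), turned -11.8°, within 1 mm and 0.1° of where it started. Its height matches too. The gripper is open and about 17 cm above the pole, touching nothing. The pictures show nothing else on the bench moved, though I measured only the pole and the eye.
- **Disagreement:** early on, the side and scene cameras put the posts and pole about 12 mm apart. I used the wrist camera to settle it. The hook then appeared within about 1 pixel of its predicted place in both cameras.

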